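# Charge the open mill jar at the ratchet filling table

## Robot

A 7-joint arm with a two-finger parallel gripper is mounted at the origin on the work surface. World frame = base frame: x ahead of the robot, y to its left, z up, the work surface at z = 0. Lengths are in m, angles in rad, forces in N, time in s.
With the tool pointing down it reaches from about 0.4 to 0.9 m from the base axis. Payload 5.6 kg.
Tool frame: the origin (TCP) lies at the very end of the fingers, on their centre line; the grasp point (between the pads) lies 19 mm behind it; y points along the fingers, z is the direction in which the jaws open and shut, and the axes are right-handed (so a half turn about y gives the same grasp; the last joint's range is limited). The gripper opens to 92 mm and grips with 3 to 60 N. Pads are 20 mm wide; open, the fingers measure 128 mm over their backs; the gripper's body (75 mm by 189 mm) begins 69 mm behind the grasp point.
Start: joints at [1.129, 0.468, -0.012, 1.603, 0.006, 1.071, -0.056], TCP at [0.252, -0.599, 0.187] pointing down, gripper open.
Joint ranges: [-2.53, 2.53], [-0.31, 2.02], [-1.57, 1.55], [0.28, 2.44], [-1.29, 4.43], [0.15, 1.84], [-2.92, 2.92]. Speed limits (rad/s): [2.57, 2.57, 3.14, 3.14, 3.14, 3.14, 3.14].

## Interface

Orientations are given as a unit quaternion [x, y, z, w].
In Python, from cell import get_state, snapshot, camera_model, close_job gives the robot as it stands.
- The arm moves only by the shell command python3 -m jog 'ROWS' [FORCE]. ROWS is JSON, a list of rows, each a list of 5 numbers: the shift along the tool's x, y, z in cm, then the turn about the tool's y in degrees, then the finger opening in cm, from 0 to 9.19. In form: [[tx, ty, tz, roll, claw], ...]. A call has 1 to 20 rows; each row shifts and turns the commanded pose from where the row before left it, along the tool's axes as they then stand; what a row does not reach is not made up. A row lasts 1/12 s, in which the tool goes at most 41.7 mm and 7.16 degrees, less where a joint would pass 70% of its speed; a pose out of reach is approached as far as the arm can. A call with a gripper value outside its range is refused whole. The fingers move at their own pace and stop on an object; FORCE is the grip in N (left out, the last holds). Time passes only in rows, so rows that do not move let the fingers close. It gives the time, the measured TCP pose, the force and the opening at its end, in the units of the state.
- get_state(): the state, without advancing time (a new reading comes with each control period).
- snapshot(name): name is "scene" or "top"; returns the picture (420x560x3 uint8, red, green, blue); there is no depth.
- camera_model(name): a dict with "K" (3x3 intrinsics, pixels), "extrinsics" (4x4, takes a point from world to camera coordinates). Camera axes: x right, y down, z forward; pixel columns grow to the right and rows downward; lengths in m; the calibration is good to about 2 mm. A picture is of the moment at which its call begins. camera_model takes no time and is no camera call.
- close_job(): hands the job in, once; it reports no verdict.
The state is a dict: "time_s": time; "q": joint angles; "qd": joint speeds; "joint_torque": joint torques, N m; "ee_pos": TCP position; "eef_rot": TCP orientation; "force": force on the tool from outside, world axes, zero at the start; "moment": the same for the moment, N m; "opening": opening from 0.0 (shut) to 1.0 (fully open).
Only numpy, scipy, OpenCV 4.12 (cv2) and the standard library are available. Lean on these libraries where they do the work, as an engineer would, in place of code of your own. Each camera call takes 0.05 s, during which the arm holds its last target.

## Task

Charge the empty mill jar: work the filling table's lever, stroke by stroke, letting it spring back each time, until the one jar without a lid stands under the funnel; turn the table by its lever only, without pushing on the plate or the jars. Then pick up the scoop, tip all five grinding balls from it down the funnel into that jar without fingering them, and set the empty scoop back flat in its steel tray. Leave the filled jar under the funnel, the lever at rest, and the other things on the bench where they are.

Things in the scene. Friction and masses are not known exactly. Their poses are not given: they have to be found in the camera images.
- filling_table: hand-indexed filling table, fixed to the bench. Origin: on the bench, on the turntable's upright axis; z up. Grey foot, a toothed turntable plate, a lever reaching out from under the plate on the robot's side, and a steel post (22 mm thick, 175 mm from the axis, top 196 above the bench) that holds a steel funnel over the plate.
- turntable: aluminium plate with 12 saw teeth, 260 mm across, top 54 above the bench, carrying four white jars 84 mm thick, a quarter turn apart: three with flat lids with a dark bar across (tops 135 above the bench), one open. Origin as filling_table's; turns with the plate. Turns anticlockwise only (from above), held by a pawl. A 0.5 N m brake holds it; at the start it may stand between teeth.
- index_lever (a joint): ratchet lever's angle about the turntable's axis, rad: 0 at rest, growing anticlockwise from above to a stop at 0.66; a spring returns it (about 8 N at the grip, full stroke). A stroke to 0.60 or more sets the plate on its next mark, one 30 degree tooth on (the first stroke: 5 to 36). One of the marks puts the open jar under the funnel, to 4 mm. Bring it below 0.04 between strokes.
- lever_grip (a point): middle of the lever's black upright round grip: 24 mm thick, from 48 to 106 above the bench; this point 77 above the bench, 185 mm from the turntable's axis. Travels with the lever. Free all round above the lever's flat bar (top 33 above the bench; collar at the grip's foot 37).
- jar_mouth (a point): centre of the open white jar's mouth, 126 above the bench, 64 mm inside; turns with the turntable. The other three jars have lids.
- jar_floor (a point): centre of the open jar's inner floor, 62 above the bench; inside width 74 mm.
- funnel_mouth (a point): centre of the funnel's top rim, 204 above the bench; rim 120 mm outside, 114 inside, walls upright for 10 mm and then sloping down to the outlet. Nothing stands higher near it.
- funnel_outlet (a point): centre of the funnel's lower end, 138 above the bench, 48 mm inside; straight below funnel_mouth, 75 mm from the turntable's axis.
- tray: fixed shallow steel tray on the bench, 270 x 150 mm along its x and y, rim 12 high, floor 4 thick. Origin: under its centre on the bench.
- scoop_handle (a point): centre of the free part of the scoop's wooden grip bar (134 long, 18 wide, 22 tall, along the chute, over it; 45 mm free to each side of this point; chute walls end 53 mm below it). x: along the chute to its open lip, z up. 100 mm above the scoop's underside. Scoop: aluminium chute 160 long, closed at the back, 58 wide inside, 44 at the lip; 0.25 to 0.42 kg, balanced under this point.
- scoop_lip (a point): middle of the scoop's front lip (upper side of the floor): 95 mm ahead of scoop_handle, 78 mm below it, 22 above the scoop's underside. The floor rises 7 degrees to the lip, so balls stay at the back while the scoop is level. A foot under the floor, 22 to 38 mm behind the lip, reaches down to the underside.
- sieve: test sieve, a round steel frame 150 across and 45 high; origin at its foot's centre; stays where it is
- glaze_jar_a: closed glaze jar 62 across, 88 tall; origin at its foot's centre; stays where it is
- glaze_jar_b: closed glaze jar 72 across, 100 tall; origin at its foot's centre; stays where it is
- spare_lid: spare jar lid, white, flat, 82 across, 9 thick with the dark bar across its top, lying on the bench; origin at its underside's centre; stays where it is
- bisque_bowl: unglazed bowl 90 across, 42 tall; origin at its foot's centre; stays where it is
- glaze_brush: brush lying on the bench; origin under its middle; stays where it is
- ball0: one of the five white grinding balls, 20 mm across, 16 g, lying loose in the scoop; origin at its centre
- ball1: one of the five white grinding balls, 20 mm across, 16 g, lying loose in the scoop; origin at its centre
- ball2: one of the five white grinding balls, 20 mm across, 16 g, lying loose in the scoop; origin at its centre
- ball3: one of the five white grinding balls, 20 mm across, 16 g, lying loose in the scoop; origin at its centre
- ball4: one of the five white grinding balls, 20 mm across, 16 g, lying loose in the scoop; origin at its centre

How it is judged:
On the way, in this order (a step that is already met when the one before it is completed fails the run):
1. the open jar stands under the funnel, the turntable still and the lever back at rest (horizontal distance between jar_mouth and funnel_outlet below 0.01 m and value of joint index_lever below 0.08 rad and angular speed of turntable below 0.05 rad/s), for 0.2 s.
2. all five balls lie in the open jar (horizontal distance between each of ball0, ball1, ball2, ball3, ball4 and jar_floor below 0.037 m and z of ball0 in the frame of jar_floor between 0 and 0.055 m and z of ball1 in the frame of jar_floor between 0 and 0.055 m and z of ball2 in the frame of jar_floor between 0 and 0.055 m and z of ball3 in the frame of jar_floor between 0 and 0.055 m and z of ball4 in the frame of jar_floor between 0 and 0.055 m), for 0.2 s.
3. the empty scoop stands flat in its tray again (z of scoop_handle in the frame of tray between 0.098 and 0.11 m and horizontal distance between scoop_handle and tray below 0.085 m and angle between scoop_handle's own z axis and vertical below 0.06 rad), for 0.2 s.
At the end, for the whole second after the job is handed in: The open jar's mouth is within 10 mm of the funnel's outlet seen from above, the turntable is still, the lever is at rest (below 0.08 rad), all five balls lie inside that jar, and the scoop stands flat on the floor of its tray (within 0.06 rad of level), let go (all of step 1 and all of step 2 and all of step 3); the robot touches nothing.
It fails at once if the robot pushes on the turntable plate or a jar on it (over 2 N) (contact force between any of the fingers, the arm and turntable above 2 N).
It fails at once if the fingers touch a grinding ball (over 1 N) (contact force between the fingers and ball0 above 1 N or contact force between the fingers and ball1 above 1 N or contact force between the fingers and ball2 above 1 N or contact force between the fingers and ball3 above 1 N or contact force between the fingers and ball4 above 1 N).
It fails at once if another thing on the bench is moved by more than 30 mm (distance of any of sieve, glaze_jar_a, glaze_jar_b, spare_lid, bisque_bowl, glaze_brush from where it was at the start of the episode above 0.03 m).
It also fails if it takes over 72 s, if anything falls off the work surface, if the arm or the gripper's body presses on something with over 40 N, if the wrist force passes 120 N, or if a joint passes its speed limit or range.

## Working session

There is one attempt and no reset: what is moved stays moved. The work goes in short steps, Python scripts to look and compute and a shell command to move; the robot and the scene stay as the last step left them, time stands still between calls to the robot, and variables do not carry over. Pictures are saved under pics/ and viewed, and the job is handed in when it is done.

```bash
ls; mkdir -p pics
python3 - <<'E'
from cell import *
import cv2
print(get_state())
for n in("scene","top"):
    im=snapshot(n); cv2.imwrite(f"pics/{n}0.png",im[:,:,::-1]); m=camera_model(n); print(n,m)
E
```

```text
pics
{'time_s': 0.0, 'q': array([ 1.1289707 ,  0.46833788, -0.01160078,  1.60361562,  0.00601657,
        1.07137818, -0.05631311]), 'qd': array([-0.00198415,  0.00086731, -0.00078903, -0.00133983,  0.00114477,
        0.00083877,  0.00090464]), 'joint_torque': array([-1.13523063e-04, -5.20568204e+01, -1.26662108e-02, -2.43740523e+01,
       -5.65954484e-02,  1.72663748e-02,  1.65798506e-04]), 'ee_pos': array([ 0.25210479, -0.59844699,  0.18566919]), 'eef_rot': array([-0.140215  ,  0.69367822, -0.6925194 ,  0.13988265]), 'force': array([-1.0143894 ,  0.50748597, -0.08812009]), 'moment': array([-0.03626256,  0.04078294,  0.00968787]), 'opening': 0.9993083677851867}
scene {'K': array([[426.2481907 ,   0.        , 279.03701475],
       [  0.        , 426.2481907 , 215.11570923],
       [  0.        ,   0.        ,   1.        ]]), 'extrinsics': array([[ 0.24551596,  0.96938772,  0.00305942, -0.07738991],
       [ 0.65161961, -0.16269683, -0.74089245, -0.26126639],
       [-0.71771429,  0.1838945 , -0.67161672,  1.67445599],
       [ 0.        ,  0.        ,  0.        ,  1.        ]])}
top {'K': array([[446.40369653,   0.        , 278.99710468],
       [  0.        , 446.40369653, 209.38521111],
       [  0.        ,   0.        ,   1.        ]]), 'extrinsics': array([[-0.00537505, -0.99989188,  0.01368677, -0.05759589],
       [-0.99247131,  0.0036594 , -0.12242268,  0.59433123],
       [ 0.12235936, -0.01424175, -0.99238368,  1.16211898],
       [ 0.        ,  0.        ,  0.        ,  1.        ]])}
```

View pics/scene0.png

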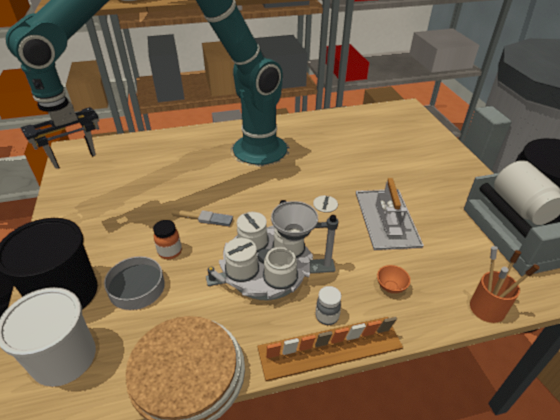

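View pics/top0.png

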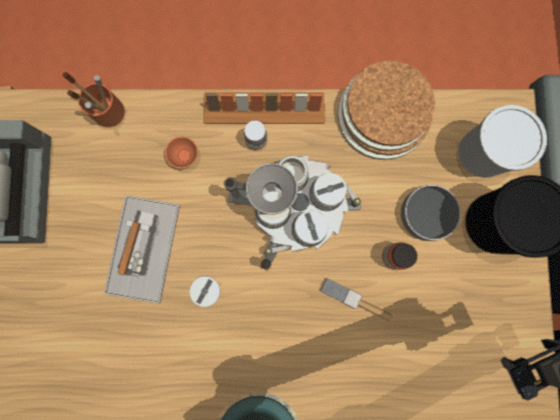

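Run:
```python
import cv2
t=cv2.imread("pics/top0.png"); s=cv2.imread("pics/scene0.png")
cv2.imwrite("pics/t1.png",cv2.resize(t[140:290,200:380],None,fx=4,fy=4,interpolation=3))
cv2.imwrite("pics/t2.png",cv2.resize(t[185:315,90:230],None,fx=4,fy=4,interpolation=3))
cv2.imwrite("pics/s1.png",cv2.resize(s[170:310,190:360],None,fx=4,fy=4,interpolation=3))
```

```text
(no output)
```

View pics/t1.png

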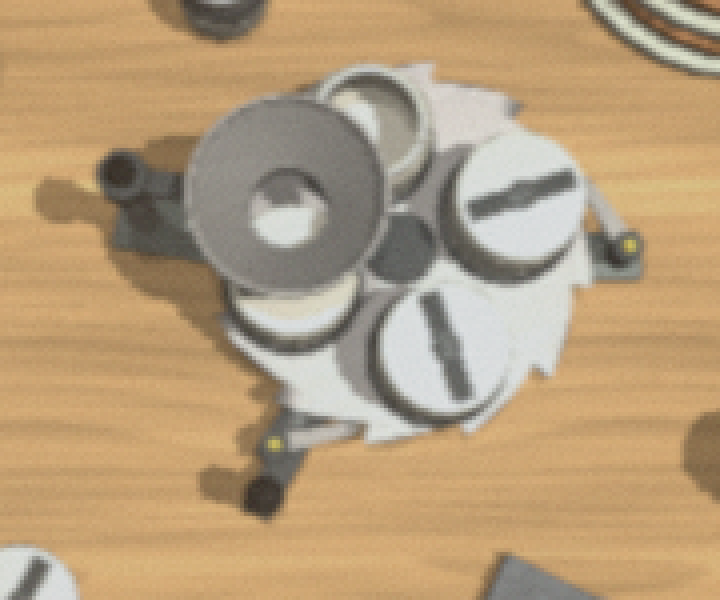

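View pics/t2.png

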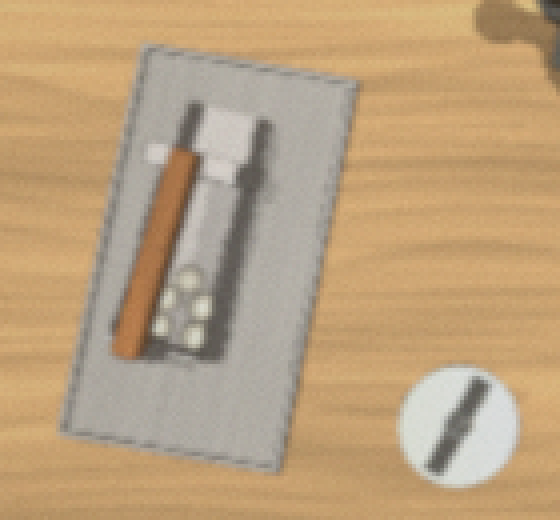

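View pics/s1.png

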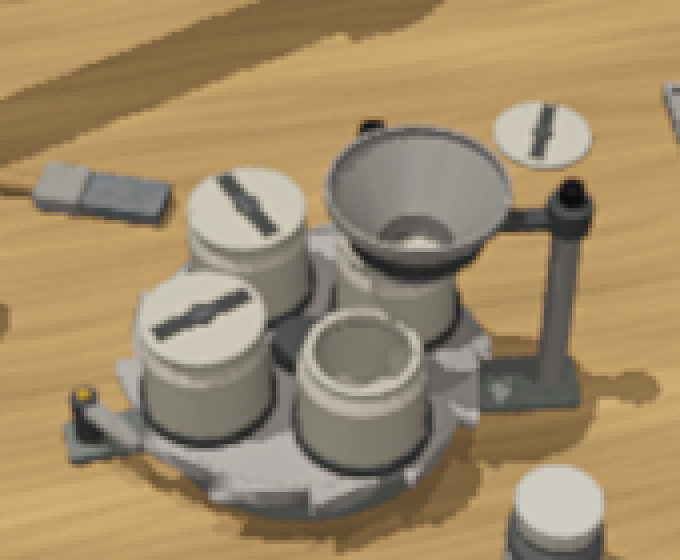

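```bash
cat > h.py <<'E'
import numpy as np, cv2
from cell import *
from scipy.spatial.transform import Rotation as R
def ray(n,u,v):
    m=camera_model(n);K=m["K"];E=m["extrinsics"];d=E[:3,:3].T@np.linalg.solve(K,[u,v,1]);c=-E[:3,:3].T@E[:3,3];return c,d
def pt(n,u,v,z):
    c,d=ray(n,u,v);return c+d*(z-c[2])/d[2]
def proj(n,p):
    m=camera_model(n);q=m["extrinsics"][:3,:3]@np.array(p)+m["extrinsics"][:3,3];q=m["K"]@q;return q[:2]/q[2]
def tri(u1,u2):
    A=np.zeros((3,3));b=np.zeros(3)
    for n,u in(("scene",u1),("top",u2)):
        c,d=ray(n,*u);d/=np.linalg.norm(d);P=np.eye(3)-np.outer(d,d);A+=P;b+=P@c
    return np.linalg.solve(A,b)
E
python3 - <<'E'
from h import *
np.set_printoptions(precision=4,suppress=True)
f=lambda x,y:(200+x/4,140+y/4)
g=lambda x,y:(190+x/4,170+y/4)
k=lambda x,y:(90+x/4,185+y/4)
T=lambda p,z:pt("top",*p,z)
S=lambda p,z:pt("scene",*p,z)
F=T(f(287,195),.204);print("funnel",F,S(g(419,195),.204))
print("lidR",T(f(524,199),.135),S(g(204,317),.135))
print("lidB",T(f(443,347),.135),S(g(247,212),.135))
print("open",T(f(374,132),.126),S(g(362,354),.126))
print("hub",T(f(400,247),.06))
print("post",T(f(124,172),.196),S(g(571,192),.196))
print("grip",T(f(264,494),.106),S(g(372,128),.106))
for c in [(146,45),(359,80),(279,472),(61,433)]: print("tray",T(k(*c),.012))
print("handle",T(k(127,353),.112),T(k(182,152),.112))
E
```

```text
funnel [ 0.6218 -0.0413  0.204 ] [ 0.6366 -0.0412  0.204 ]
lidR [ 0.6306 -0.1882  0.135 ] [ 0.6424 -0.1835  0.135 ]
lidB [ 0.5387 -0.1366  0.135 ] [ 0.5531 -0.1374  0.135 ]
open [ 0.675  -0.0959  0.126 ] [ 0.6898 -0.0914  0.126 ]
hub [ 0.6113 -0.1155  0.06  ]
post [0.6371 0.054  0.196 ] [0.6491 0.0562 0.196 ]
grip [ 0.4498 -0.0262  0.106 ] [ 0.4555 -0.0237  0.106 ]
tray [0.6349 0.3569 0.012 ]
tray [0.6102 0.211  0.012 ]
tray [0.3471 0.2583 0.012 ]
tray [0.3736 0.4038 0.012 ]
handle [0.4279 0.3287 0.112 ] [0.5519 0.2992 0.112 ]
```

Run:
```python
from h import *
np.set_printoptions(precision=4,suppress=True)
h=lambda x:(x+.5)/4-.5
f=lambda x,y:(200+h(x),140+h(y))
g=lambda x,y:(190+h(x),170+h(y))
for n,a,b in [("funnel",(287,195),(419,195)),("lidR",(524,199),(204,317)),("lidB",(443,347),(247,212)),("open",(374,132),(362,354)),("post",(124,172),(571,192)),("grip",(264,494),(372,128))]:
    print(n,tri(g(*b),f(*a)))
R_=R.from_quat(get_state()['eef_rot']).as_matrix();p=get_state()['ee_pos'];print(R_)
for n in("top","scene"):
    for s in(-.05,0,.05):print(n,proj(n,p+R_[:,2]*s))
t=cv2.imread("pics/top0.png"); s=cv2.imread("pics/scene0.png")
a=cv2.resize(t[310:420,480:560],None,fx=5,fy=5,interpolation=3);b=cv2.resize(s[90:190,20:120],None,fx=5,fy=5,interpolation=3)
b=cv2.copyMakeBorder(b,0,50,0,0,0)
cv2.imwrite("pics/grip0.png",np.hstack([a[:550],b[:550]])[:550,:800])
```

```text
funnel [ 0.6246 -0.0395  0.1941]
lidR [ 0.6333 -0.1858  0.1277]
lidB [ 0.5405 -0.1364  0.1247]
open [ 0.6788 -0.0926  0.1159]
post [0.6399 0.0573 0.1887]
grip [ 0.4509 -0.0244  0.1039]
[[-0.9216 -0.0007  0.3882]
 [-0.3882  0.0014 -0.9216]
 [ 0.0001 -1.     -0.0016]]
top [497.3742 358.4533]
top [516.8803 349.4729]
top [536.2674 340.5472]
scene [ 94.3014 162.7326]
scene [ 77.5086 168.6445]
scene [ 60.1086 174.7701]
```

View pics/grip0.png

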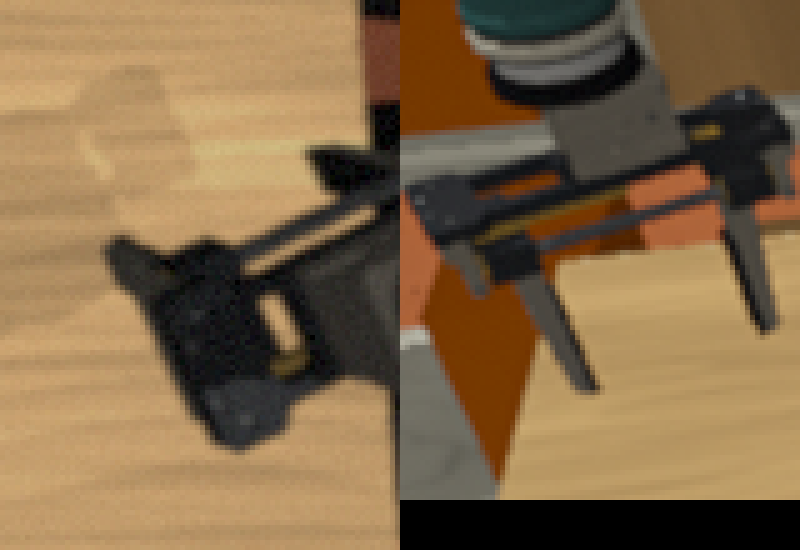

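Run:
```python
import cv2,numpy as np
s=cv2.imread("pics/scene0.png")
cv2.imwrite("pics/s2.png",cv2.resize(s[165:265,300:440],None,fx=5,fy=5,interpolation=3))
```

```text
(no output)
```

View pics/s2.png

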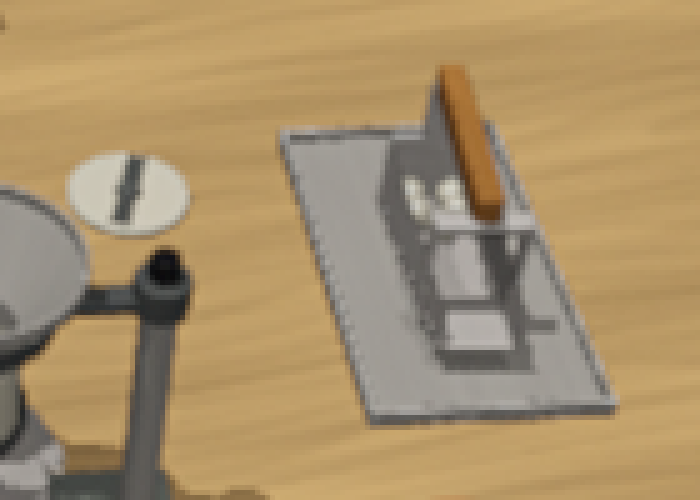

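Run:
```python
from h import *
np.set_printoptions(precision=4,suppress=True)
q=lambda x,y:(300+(x+.5)/5-.5,165+(y+.5)/5-.5)
k=lambda x,y:(90+(x+.5)/4-.5,185+(y+.5)/4-.5)
for n,a,b,z in[("lid",(459,425),(128,193),.009),("t",(61,433),(489,122),.012),("t",(279,472),(283,132),.012),("t",(359,80),(372,420),.012),("t",(146,45),(615,406),.012),("hb",(127,357),(452,68),.115),("hf",(182,152),(487,206),.115)]:
    print(n,pt("top",*k(*a),z),pt("scene",*q(*b),z),tri(q(*b),k(*a)))
```

```text
lid [0.378  0.1407 0.009 ] [0.3855 0.1406 0.009 ] [0.3779 0.1427 0.0022]
t [0.3745 0.4049 0.012 ] [0.3776 0.4052 0.012 ] [0.3746 0.4065 0.0093]
t [0.3481 0.2594 0.012 ] [0.3534 0.2631 0.012 ] [0.3484 0.2629 0.0077]
t [0.6113 0.212  0.012 ] [0.6197 0.2126 0.012 ] [0.6129 0.2152 0.0041]
t [0.636 0.358 0.012] [0.6442 0.3578 0.012 ] [0.6377 0.3619 0.004 ]
hb [0.4264 0.3285 0.115 ] [0.4354 0.3305 0.115 ] [0.427  0.3333 0.1078]
hf [0.5525 0.2992 0.115 ] [0.563  0.2929 0.115 ] [0.5531 0.301  0.1052]
```

```bash
python3 -m jog '[[0,0,0,7,9.19],[0,0,0,7,9.19],[0,0,0,7,9.19],[0,0,0,1.84,9.19],[-1.2,0,-3.55,0,9.19],[-1.2,0,-3.55,0,9.19],[-1.2,0,-3.55,0,9.19],[-1.2,0,-3.55,0,9.19],[-1.2,0,-3.55,0,9.19],[-1.2,0,-3.55,0,9.19],[-1.2,0,-3.55,0,9.19],[-1.2,0,-3.55,0,9.19],[-1.2,0,-3.55,0,9.19],[-1.2,0,-3.55,0,9.19],[-1.2,0,-3.55,0,9.19],[-1.2,0,-3.55,0,9.19],[-1.2,0,-3.55,0,9.19],[-1.2,0,-3.55,0,9.19],[-1.2,0,-3.55,0,9.19],[-1.2,0,-3.55,0,9.19]]' 15
python3 - <<'E'
from h import *
np.set_printoptions(precision=4,suppress=True)
s=get_state();p=s['ee_pos'];print(p,R.from_quat(s['eef_rot']).as_matrix(),s['force'])
M=R.from_quat(s['eef_rot']).as_matrix()
for n in("top","scene"):
    im=snapshot(n)[:,:,::-1];cv2.imwrite(f"pics/{n}1.png",im)
    for q in(-.055,0,.055):print(n,proj(n,p+M[:,2]*q))
    print(n,proj(n,[.4505,-.0255,.106]),proj(n,[.4555,-.0237,.106]))
    c=im[190:310,200:340] if n=="top" else im[130:250,220:360]
    cv2.imwrite(f"pics/{n}1c.png",cv2.resize(c,None,fx=5,fy=5,interpolation=3))
E
```

```text
time_s: 1.77
ee_pos: [0.4443, -0.0293, 0.1866]
eef_rot: [-0.0, -0.707, 0.707, 0.0]
force: [0.2, -0.1, 0.1]
opening: 1.0
[ 0.4443 -0.0293  0.1866] [[-1.     -0.     -0.0001]
 [ 0.0001 -0.0002 -1.    ]
 [ 0.     -1.      0.0002]] [ 0.2181 -0.1     0.1183]
top [242.9869 265.9478]
top [266.8077 265.8209]
top [290.593  265.6941]
top [265.7266 263.2198] [265.001  261.2038]
scene [298.7837 175.7178]
scene [280.3929 178.5018]
scene [261.6959 181.3321]
scene [281.9851 201.0447] [282.9887 202.0023]
```

View pics/top1c.png

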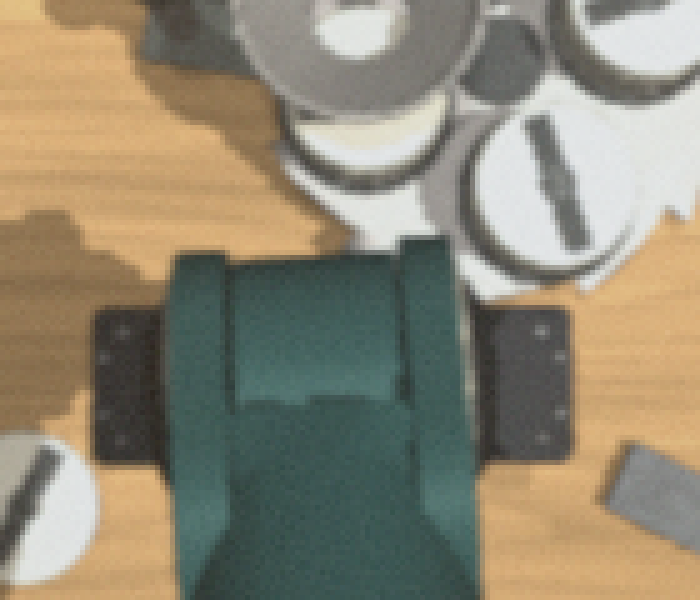

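View pics/scene1c.png

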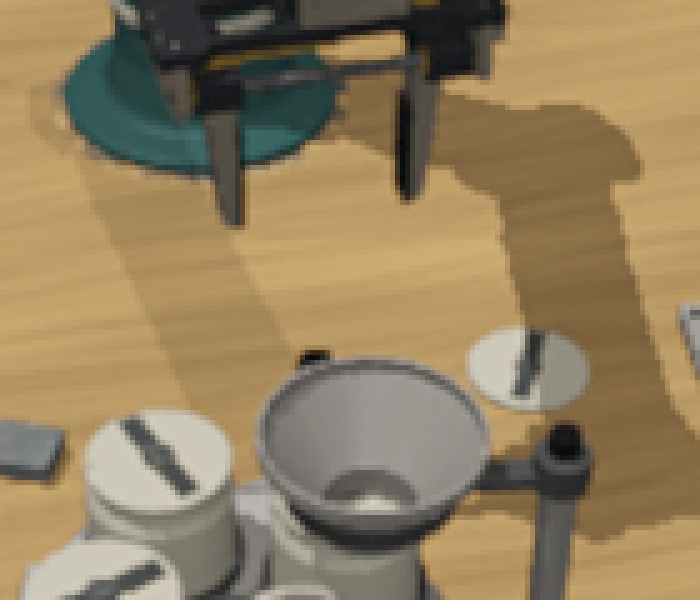

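Run:
```python
from h import *
for z in(.187,.26,.29,.32): print(z,[proj("top",[.4443+a,-.0293+b,z]).round(1) for a,b in((0,0),(.0375,.0945),(-.0375,-.0945))])
print(proj("scene",[0,0,0]),[proj("scene",[.4443,-.0293,.187+d]).round(1) for d in(0,.01,.02,.03,.069+.019)])
im=cv2.imread("pics/scene1.png");cv2.imwrite("pics/s4.png",cv2.resize(im[40:190,200:360],None,fx=4,fy=4,interpolation=3))
```

```text
0.187 [array([266.8, 265.8]), array([226. , 249.7]), array([307.9, 282. ])]
0.26 [array([266.4, 265.9]), array([222.5, 248.6]), array([310.6, 283.3])]
0.29 [array([266.2, 266. ]), array([220.9, 248.1]), array([311.8, 283.9])]
0.32 [array([265.9, 266. ]), array([219.2, 247.6]), array([313.1, 284.6])]
[259.33670018 148.60794367] [array([280.4, 178.4]), array([280.4, 175.6]), array([280.4, 172.8]), array([280.4, 169.9]), array([280.5, 152.7])]
```

View pics/s4.png

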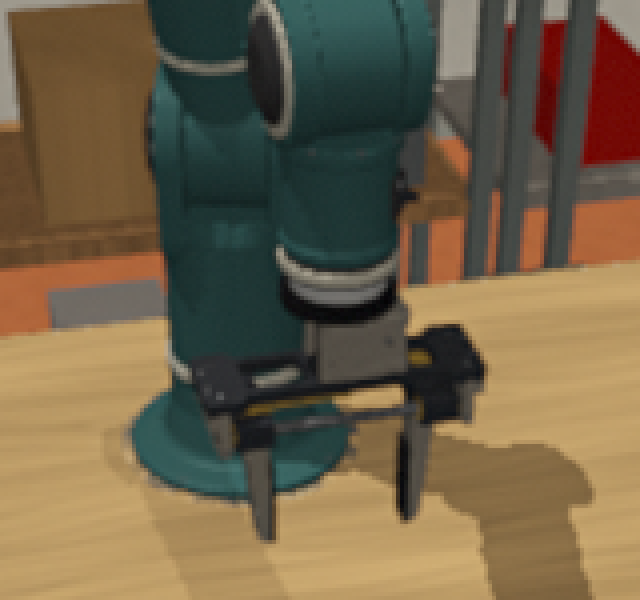

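```bash
python3 -m jog '[[-0.7,2,-0.4,0,9.19],[0,3,0,0,9.19],[0,3,0,0,9.19],[0,2,0,0,9.19],[0,1.2,0,0,9.19],[0,1,0,0,9.19],[0,0,0,0,9.19]]'
python3 - <<'E'
from h import *
for n in("top","scene"):
    im=snapshot(n)[:,:,::-1];cv2.imwrite(f"pics/{n}2.png",im)
im=cv2.imread("pics/scene2.png");cv2.imwrite("pics/s5.png",cv2.resize(im[130:280,200:360],None,fx=4,fy=4,interpolation=3))
E
```

```text
time_s: 2.45
ee_pos: [0.4497, -0.0274, 0.0628]
eef_rot: [-0.001, 0.707, -0.707, -0.001]
force: [-0.6, 0.0, -0.2]
opening: 0.994
```

View pics/s5.png

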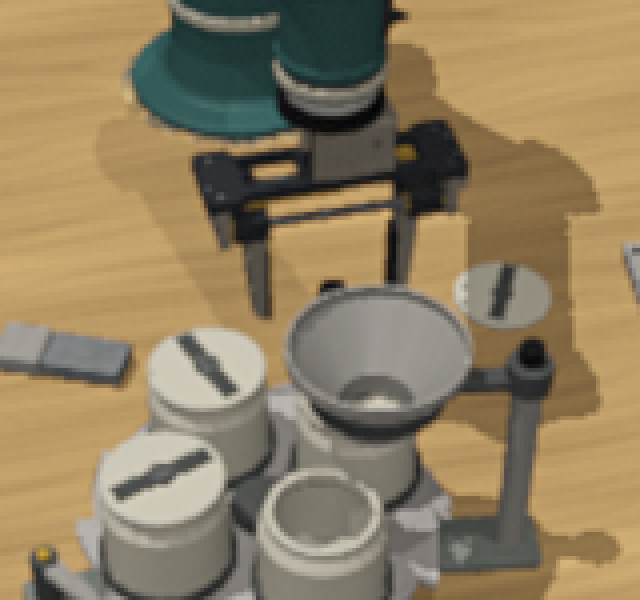

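```bash
python3 -m jog '[[0,0,0,0,5],[0,0,0,0,4],[0,0,0,0,3],[0,0,0,0,2.2],[0,0,0,0,2.2],[0,0,0,0,2.2],[0,0,0,0,2.2],[0,0,0,0,2.2]]' 4
python3 - <<'E'
from h import *
s=get_state();print(s['opening']*9.19,s['force'],s['moment'],proj("scene",s['ee_pos']))
im=snapshot("scene")[:,:,::-1];cv2.imwrite("pics/s6.png",cv2.resize(im[130:280,200:360],None,fx=4,fy=4,interpolation=3))
E
```

```text
time_s: 3.22
ee_pos: [0.4513, -0.027, 0.0646]
eef_rot: [0.0, -0.707, 0.707, -0.0]
force: [0.3, 0.5, 0.8]
opening: 0.442
4.065522099380367 [0.28387629 0.54848898 0.81428178] [-0.00360776  0.00894975 -0.08942711] [281.46946791 211.63141957]
```

View pics/s6.png

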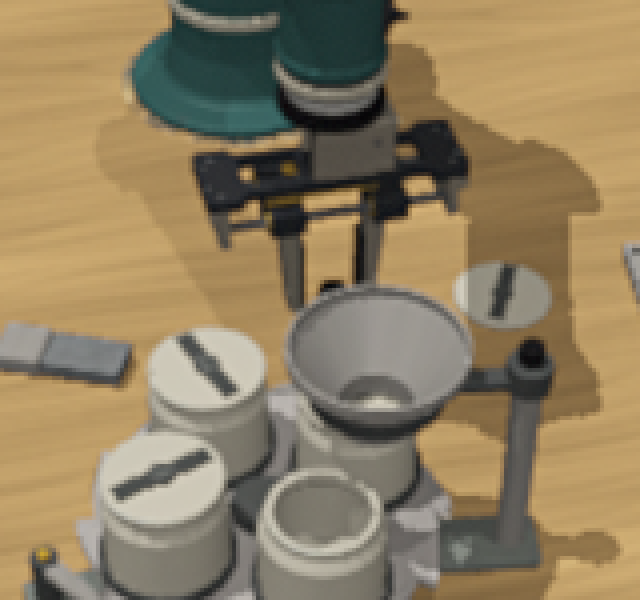

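```bash
python3 -m jog '[[0,0,0,0,2],[0,0,0,0,2],[0,0,0,0,2],[0,0,0,0,2],[0,0,0,0,2]]' 4
python3 - <<'E'
from h import *
s=get_state();print(s['opening']*9.19,s['force'],s['moment'],proj("scene",s['ee_pos']))
im=snapshot("scene")[:,:,::-1];cv2.imwrite("pics/s7.png",cv2.resize(im[130:280,200:360],None,fx=4,fy=4,interpolation=3))
E
```

```text
time_s: 3.68
ee_pos: [0.4504, -0.0257, 0.0644]
eef_rot: [-0.001, 0.708, -0.707, -0.0]
force: [-3.0, 4.6, 1.9]
opening: 0.255
2.340909860123176 [-3.04335097  4.6096829   1.9151468 ] [1.13107324 0.65787878 0.00569084] [281.80097647 211.4095417 ]
```

View pics/s7.png

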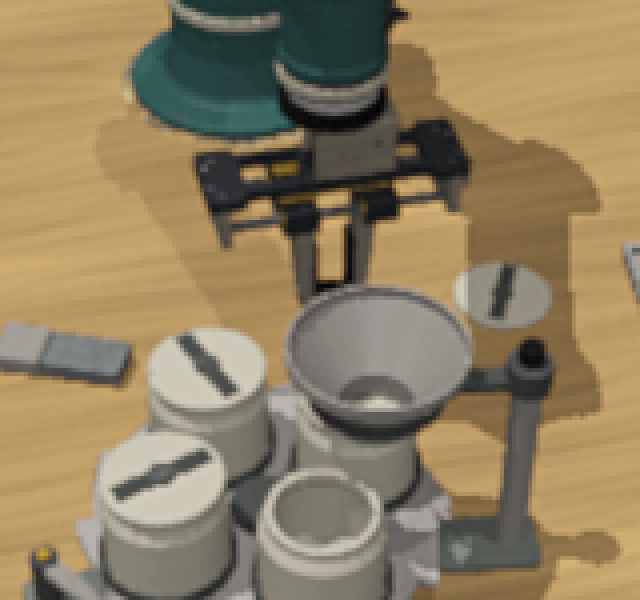

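```bash
python3 -m jog '[[0,0,0,0,3.3],[0,0,0,0,3.3],[0,0,0.4,0,3.3],[0.61,0,1.35,0,3.3],[0.61,0,1.35,0,3.3],[0.39,0,1.42,0,3.3],[0.39,0,1.42,0,3.3],[0.15,0,1.47,0,3.3],[0.15,0,1.47,0,3.3],[-0.08,0,1.4,0,3.3],[-0.08,0,1.4,0,3.3],[0,0,0,0,3.3],[0,0,0,0,3.3]]' 10
python3 - <<'E'
from h import *
s=get_state();print(s['ee_pos'],s['opening']*9.19,s['force'])
for n in("top","scene"):
    im=snapshot(n)[:,:,::-1];cv2.imwrite(f"pics/{n}3.png",im)
    c=im[140:290,200:380] if n=="top" else im[160:310,180:360]
    cv2.imwrite(f"pics/{n}3c.png",cv2.resize(c,None,fx=4,fy=4,interpolation=3))
E
```

```text
time_s: 4.82
ee_pos: [0.4273, -0.1437, 0.0637]
eef_rot: [-0.001, 0.708, -0.707, -0.002]
force: [-3.5, 4.1, -1.3]
opening: 0.361
[ 0.42726719 -0.14368975  0.06368507] 3.3165501109582 [-3.51800579  4.11118575 -1.30998127]
```

View pics/top3c.png

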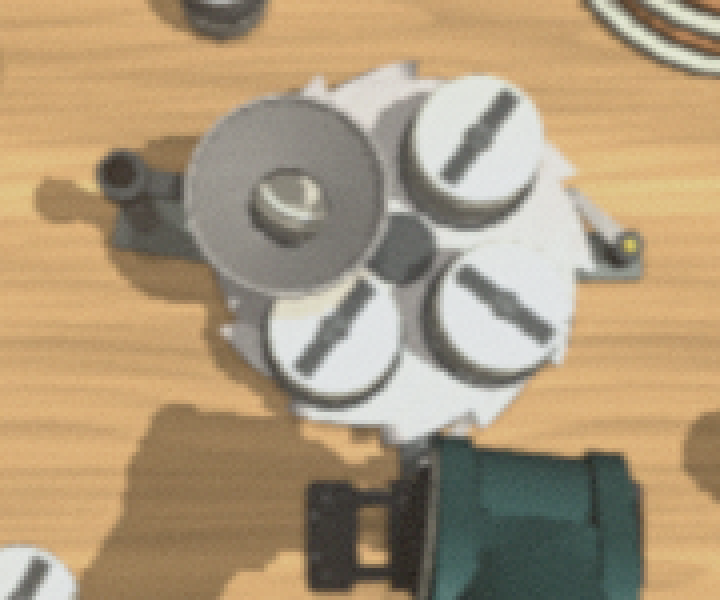

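View pics/scene3c.png

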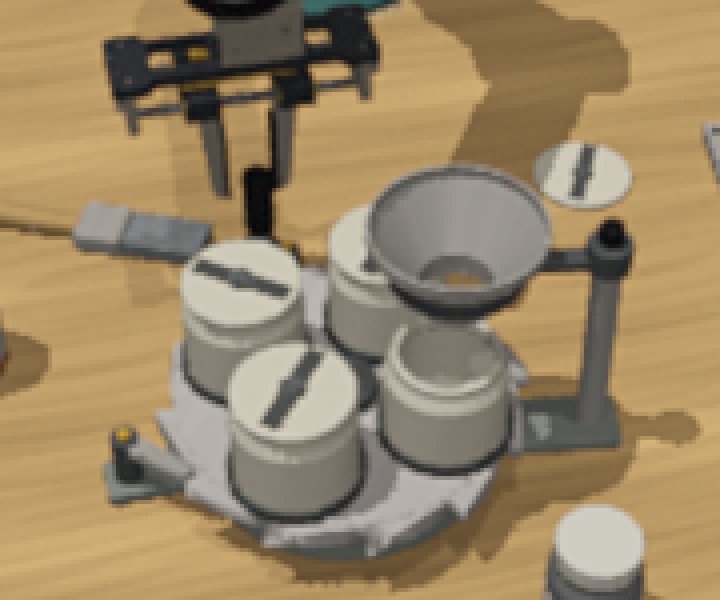

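Run:
```python
from h import *
h=lambda x:(x+.5)/4-.5
f=lambda x,y:(200+h(x),140+h(y))
P=[pt("top",*f(*c),.135)[:2] for c in((477,144),(505,313),(333,345))]
print(P,(P[0]+P[2])/2,np.linalg.norm(P[0]-P[2])/2)
A=(P[0]+P[2])/2
for p in P+[pt("top",*f(287,195),.204)[:2],pt("top",*f(124,172),.196)[:2]]: d=p-A;print(np.degrees(np.arctan2(d[1],d[0])),np.hypot(*d))
```

```text
[array([ 0.66633283, -0.15867805]), array([ 0.5604814 , -0.17421006]), array([ 0.54116817, -0.06817949])] [ 0.6037505  -0.11342877] 0.07722722935136891
-35.8682834099613 0.07722722935136891
-125.44637104954143 0.07460951966676972
144.1317165900387 0.07722722935136891
75.45915144960316 0.07538500082163739
78.50559507284042 0.17176117252137044
```

```bash
python3 -m jog '[[0.08,0,-1.4,0,3.3],[0.08,0,-1.4,0,3.3],[-0.15,0,-1.47,0,3.3],[-0.15,0,-1.47,0,3.3],[-0.39,0,-1.42,0,3.3],[-0.39,0,-1.42,0,3.3],[-0.61,0,-1.35,0,3.3],[-0.61,0,-1.35,0,3.3],[0,0,-0.4,0,3.3],[0,0,-0.2,0,3.3],[0,0,0,0,3.3],[0,0,0,0,3.3]]' 10
python3 - <<'E'
from h import *
s=get_state();print(s['ee_pos'],s['opening']*9.19,s['force'])
for n in("top","scene"):
    im=snapshot(n)[:,:,::-1];cv2.imwrite(f"pics/{n}4.png",im)
    c=im[140:290,200:380] if n=="top" else im[160:310,180:360]
    cv2.imwrite(f"pics/{n}4c.png",cv2.resize(c,None,fx=4,fy=4,interpolation=3))
E
```

```text
time_s: 5.92
ee_pos: [0.4508, -0.0262, 0.0644]
eef_rot: [-0.0, -0.707, 0.707, 0.001]
force: [0.2, 1.2, 0.7]
opening: 0.358
[ 0.45076219 -0.02615844  0.06442208] 3.2876331513193575 [0.21488117 1.19024754 0.71555751]
```

View pics/top4c.png

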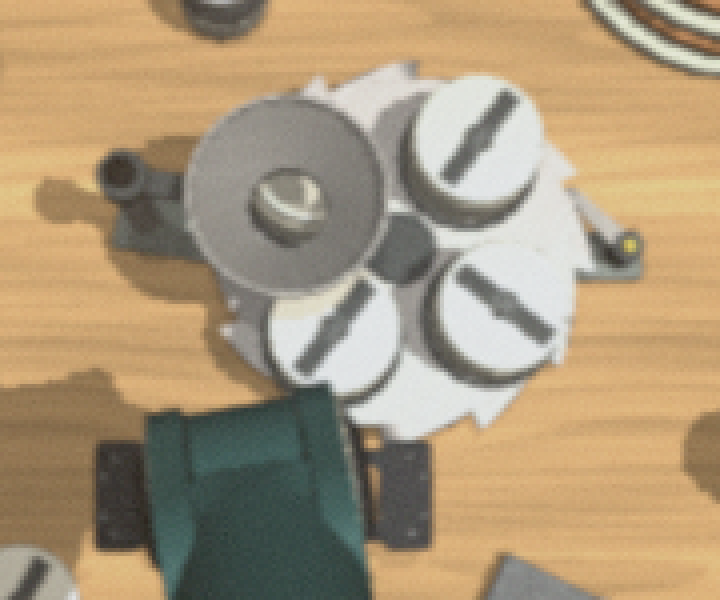

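View pics/scene4c.png

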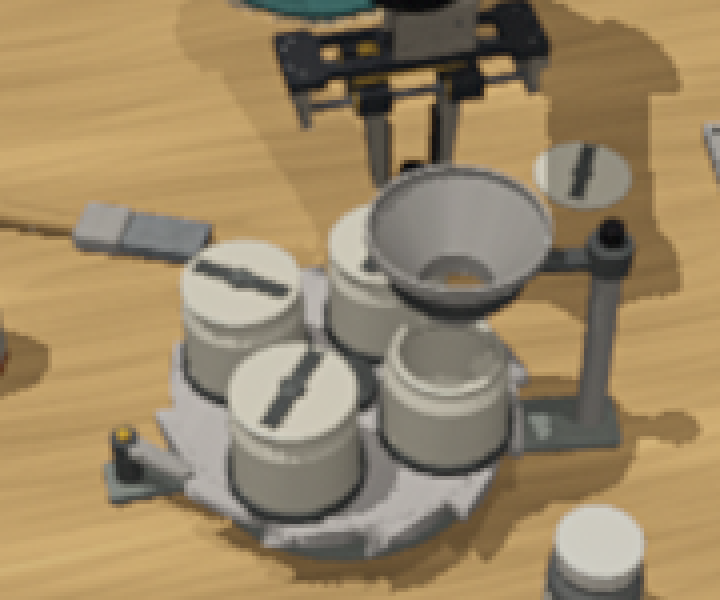

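```bash
python3 -m jog '[[0,0,0.6,0,3.3],[0.61,0,1.35,0,3.3],[0.61,0,1.35,0,3.3],[0.39,0,1.42,0,3.3],[0.39,0,1.42,0,3.3],[0.15,0,1.47,0,3.3],[0.15,0,1.47,0,3.3],[-0.08,0,1.4,0,3.3],[-0.08,0,1.4,0,3.3],[0,0,0,0,3.3],[0,0,0,0,3.3]]' 10;python3 -m jog '[[0.08,0,-1.4,0,3.3],[0.08,0,-1.4,0,3.3],[-0.15,0,-1.47,0,3.3],[-0.15,0,-1.47,0,3.3],[-0.39,0,-1.42,0,3.3],[-0.39,0,-1.42,0,3.3],[-0.61,0,-1.35,0,3.3],[-0.61,0,-1.35,0,3.3],[0,0,-0.4,0,3.3],[0,0,-0.2,0,3.3],[0,0,0,0,3.3],[0,0,0,0,3.3]]' 10
python3 - <<'E'
from h import *
s=get_state();print(s['ee_pos'],s['opening']*9.19,s['force'])
for n in("top","scene"):
    im=snapshot(n)[:,:,::-1];cv2.imwrite(f"pics/{n}5.png",im)
    c=im[140:290,200:380] if n=="top" else im[160:310,180:360]
    cv2.imwrite(f"pics/{n}5c.png",cv2.resize(c,None,fx=4,fy=4,interpolation=3))
E
```

```text
time_s: 6.93
ee_pos: [0.4269, -0.1436, 0.0637]
eef_rot: [-0.001, 0.708, -0.706, -0.002]
force: [-3.7, 4.2, -0.2]
opening: 0.354
time_s: 7.93
ee_pos: [0.4507, -0.0261, 0.0644]
eef_rot: [-0.0, -0.707, 0.707, 0.001]
force: [-0.5, -0.3, -1.1]
opening: 0.358
[ 0.45066826 -0.02613918  0.06443475] 3.290889468165742 [-0.45770704 -0.28559722 -1.115417  ]
```

View pics/top5c.png

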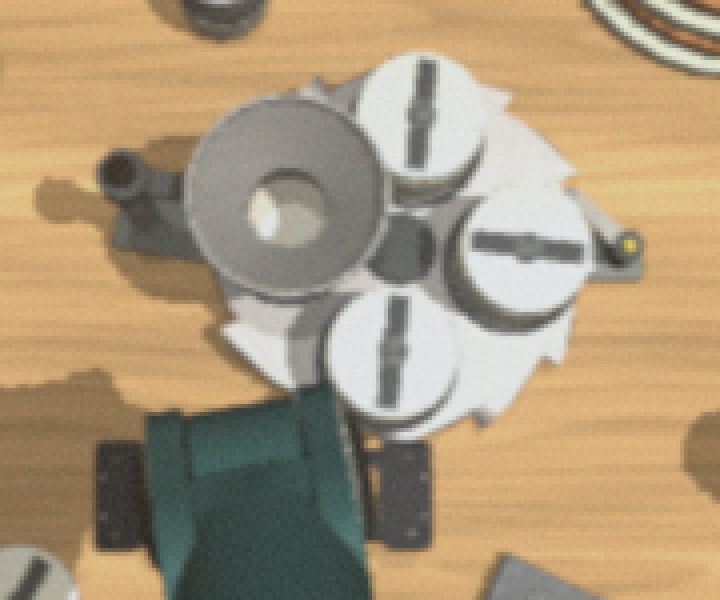

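View pics/scene5c.png

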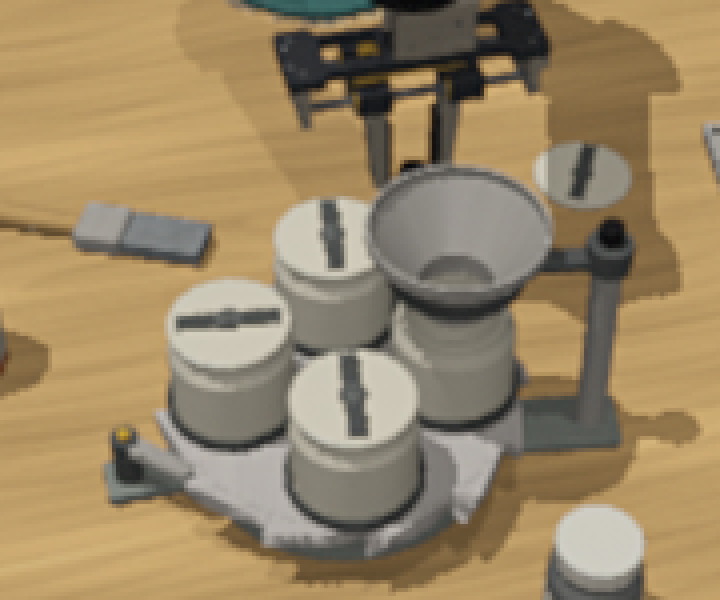

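Run:
```python
from h import *
h=lambda x:(x+.5)/4-.5
f=lambda x,y:(200+h(x),140+h(y))
P=[pt("top",*f(*c),.135)[:2] for c in((421,113),(527,246),(392,353))]
A=(P[0]+P[2])/2;J=2*A-P[1];F=pt("top",*f(287,195),.204)[:2]
print(P,A,"jar",J,"funnel",F)
for d in (P[0]-P[2],A-P[1]): print(np.degrees(np.arctan2(d[1],d[0])),np.hypot(*d))
g=lambda x,y:(180+h(x),160+h(y))
P=[pt("scene",*g(*c),.135)[:2] for c in((353,401),(230,319),(332,237))]
A=(P[0]+P[2])/2;J=2*A-P[1];F=pt("scene",*g(460,230),.204)[:2]
print(P,A,"jar",J,"funnel",F)
```

```text
[array([ 0.68609167, -0.12401969]), array([ 0.60208454, -0.18859957]), array([ 0.53609464, -0.10434361])] [ 0.61109315 -0.11418165] jar [ 0.62010176 -0.03976373] funnel [ 0.62267742 -0.04045843]
-7.473187833757927 0.15128204653096064
83.09768579032036 0.07496120591051414
[array([ 0.69439729, -0.12516069]), array([ 0.6051556 , -0.18696488]), array([ 0.54411032, -0.10502741])] [ 0.6192538  -0.11509405] jar [ 0.63335201 -0.04322321] funnel [ 0.63072754 -0.03990789]
```

```bash
python3 -m jog '[[0,0,0,0,4],[0,0,0,0,5],[0,-3,0,0,6],[0,-4,0,0,9.19],[0,-4,0,0,9.19],[0,-3,0,0,9.19]]'
python3 - <<'E'
from h import *
im=cv2.imread("pics/top5.png");c=im[225:260,110:140];hsv=cv2.cvtColor(im,cv2.COLOR_BGR2HSV)
m=((hsv[...,1]>130)&(hsv[...,0]<16)).astype(np.uint8);m[:200]=0;m[290:]=0;m[:,:105]=0;m[:,170:]=0
ys,xs=np.nonzero(m);print(len(xs),cv2.minAreaRect(np.c_[xs,ys].astype(np.float32)),hsv[220:272:6,110:145:3].tolist()[4])
b=np.array(cv2.boxPoints(cv2.minAreaRect(np.c_[xs,ys].astype(np.float32))))
for q in b: print(q,pt("top",*q,.115))
print("c",pt("top",xs.mean(),ys.mean(),.115))
im=cv2.imread("pics/scene5.png");hsv=cv2.cvtColor(im,cv2.COLOR_BGR2HSV)
m=((hsv[...,1]>130)&(hsv[...,0]<16)).astype(np.uint8);m[:170]=0;m[225:]=0;m[:,:375]=0;m[:,415:]=0
ys,xs=np.nonzero(m);print(len(xs),xs.mean(),ys.mean(),pt("scene",xs.mean(),ys.mean(),.113))
E
```

```text
time_s: 8.53
ee_pos: [0.4518, -0.025, 0.2074]
eef_rot: [-0.001, -0.707, 0.707, -0.001]
force: [1.0, -0.6, -0.4]
opening: 0.772
329 ((128.25494384765625, 248.07379150390625), (6.7492289543151855, 52.47714614868164), 16.144338607788086) [[16, 110, 215], [16, 105, 218], [23, 16, 144], [23, 18, 183], [14, 20, 191], [14, 63, 150], [14, 143, 178], [14, 144, 170], [14, 50, 122], [16, 13, 211], [19, 15, 185], [15, 16, 187]]
[117.71757 272.3393 ] [0.4301882 0.3376086 0.115    ]
[132.30927 221.93163] [0.55430843 0.30625585 0.115     ]
[138.79233 223.80829] [0.54955204 0.2900279  0.115     ]
[124.20062 274.21594] [0.42553737 0.3215991  0.115     ]
c [0.48829165 0.31419461 0.115     ]
79 393.45569620253167 197.1012658227848 [0.52175768 0.30165441 0.113     ]
```

```bash
python3 -m jog '[[-0.39,0,-3.39,0,9.19],[-0.39,0,-3.39,0,9.19],[-0.39,0,-3.39,0,9.19],[-0.39,0,-3.39,0,9.19],[-0.39,0,-3.39,0,9.19],[-0.39,0,-3.39,0,9.19],[-0.39,0,-3.39,0,9.19],[-0.39,0,-3.39,0,9.19],[-0.39,0,-3.39,0,9.19],[-0.39,0,-3.39,0,9.19],[0,0,0,6.85,9.19],[0,0,0,6.85,9.19],[0,2.5,0,0,9.19],[0,2.5,0,0,9.19],[0,2,0,0,9.19],[0,0,0,0,9.19]]' 20
python3 - <<'E'
from h import *
s=get_state();print(s['ee_pos'],s['opening']*9.19,s['force'],R.from_quat(s['eef_rot']).as_matrix()[:,0])
for n in("top","scene"):
    im=snapshot(n)[:,:,::-1];cv2.imwrite(f"pics/{n}6.png",im)
    c=im[180:330,80:230] if n=="top" else im[120:270,320:470]
    cv2.imwrite(f"pics/{n}6c.png",cv2.resize(c,None,fx=4,fy=4,interpolation=3))
E
```

```text
time_s: 9.87
ee_pos: [0.4879, 0.3118, 0.1304]
eef_rot: [-0.082, -0.7, 0.704, 0.086]
force: [-0.4, 0.4, -0.5]
opening: 1.0
[0.4878647  0.31175729 0.13039929] 9.190604868681918 [-0.44147777  0.36762908 -0.50901135] [-0.97151164  0.23693112  0.00536449]
```

View pics/top6c.png

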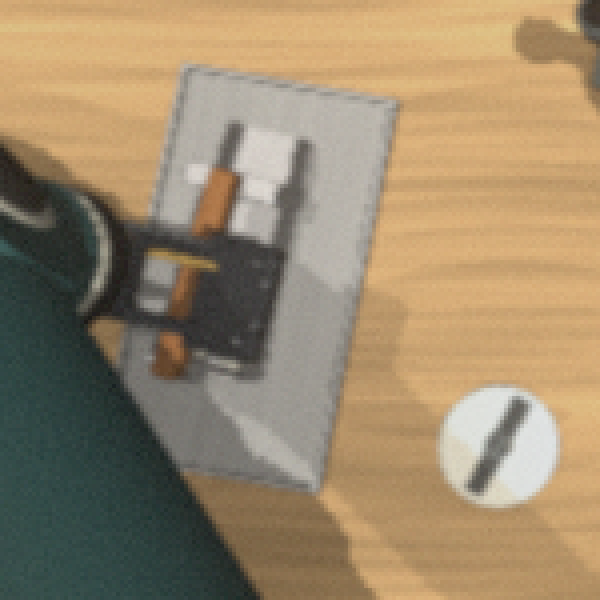

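View pics/scene6c.png

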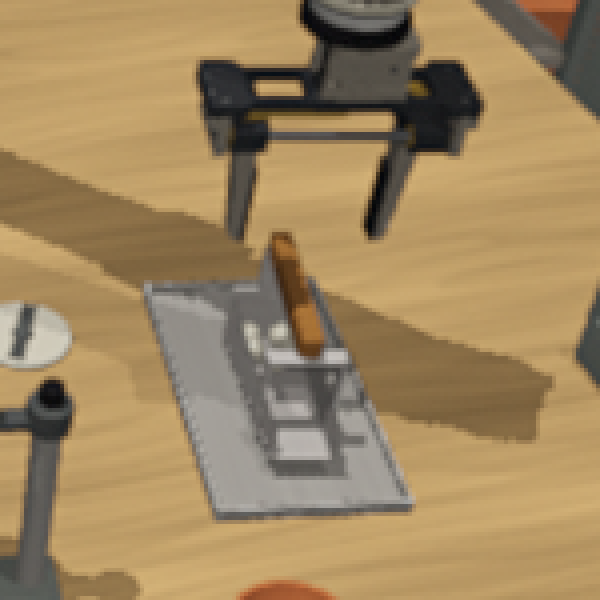

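Run:
```python
from h import *
s=get_state();p=s['ee_pos'];M=R.from_quat(s['eef_rot']).as_matrix()
for z in(.09,.13,.15): print(proj("top",p+M[:,2]*.0945-M[:,1]*z))
h=lambda x:(x+.5)/4-.5
for d in(-.055,.055):
  for up in(0,.02): print(proj("scene",p+M[:,2]*d-M[:,1]*up))
print("obs",320+h(237),120+h(238),320+h(375),120+h(237))
print("handle pred",proj("scene",[.490,.314,.115]),"ends",proj("scene",[.4275,.33,.115]),proj("scene",[.552,.298,.115]),"obs ends",320+h(284),120+h(235),320+h(312),120+h(350))
```

```text
[153.62911549 255.82727769]
[148.65764176 255.44609493]
[146.01344592 255.24335386]
[411.96315046 184.50781302]
[413.38867226 179.24482493]
[375.71236912 184.59687622]
[376.75705002 179.33064511]
obs 378.875 179.125 413.375 178.875
handle pred [392.73929597 189.51948048] ends [388.76886334 176.75520934] [396.93668063 203.14849344] obs ends 390.625 178.375 397.625 207.125
```

```bash
python3 -m jog '[[-0.3,2,0,0,9.19],[0,2,0,0,7],[0,1.6,0,0,5],[0,0,0,0,3],[0,0,0,0,1],[0,0,0,0,1],[0,0,0,0,1],[0,0,0,0,1],[0,0,0,0,1],[0,0,0,0,1],[0,0,0,0,1],[0,0,0,0,1],[0,0,0,0,1]]' 10
python3 - <<'E'
from h import *
s=get_state();print(s['ee_pos'],s['opening']*9.19,s['force'])
for n in("scene",):
    im=snapshot(n)[:,:,::-1];cv2.imwrite(f"pics/{n}7.png",im)
    c=im[180:330,80:230] if n=="top" else im[120:270,320:470]
    cv2.imwrite(f"pics/{n}7c.png",cv2.resize(c,None,fx=4,fy=4,interpolation=3))
E
```

```text
time_s: 11.05
ee_pos: [0.4934, 0.3138, 0.0787]
eef_rot: [0.084, 0.702, -0.702, -0.084]
force: [-0.4, 0.8, -0.0]
opening: 0.194
[0.49338247 0.31379589 0.07873169] 1.7824603001616541 [-0.39105172  0.76660291 -0.03318248]
```

View pics/scene7c.png

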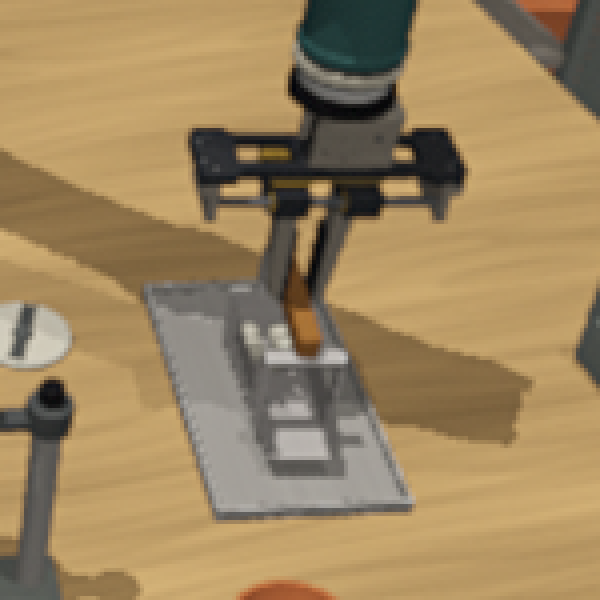

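```bash
python3 -m jog '[[0,0,0,0,1],[0,-0.5,0,0,1],[0,-1,0,0,1],[0,-1,0,0,1],[0,-1.5,0,0,1],[0,-1,0,0,1],[0,0,0,0,1]]' 20
python3 - <<'E'
from h import *
s=get_state();print(s['ee_pos'],s['opening']*9.19,s['force'],s['moment'])
for n in("scene",):
    im=snapshot(n)[:,:,::-1];cv2.imwrite(f"pics/{n}8.png",im)
    c=im[180:330,80:230] if n=="top" else im[120:270,320:470]
    cv2.imwrite(f"pics/{n}8c.png",cv2.resize(c,None,fx=4,fy=4,interpolation=3))
E
```

```text
time_s: 11.68
ee_pos: [0.4946, 0.3143, 0.1315]
eef_rot: [0.086, 0.703, -0.701, -0.083]
force: [0.9, -0.0, -2.7]
opening: 0.192
[0.49464183 0.31434827 0.13149877] 1.7675692288743325 [ 0.9006256  -0.04953558 -2.72274723] [ 0.01165024 -0.1573828  -0.01753747]
```

View pics/scene8c.png

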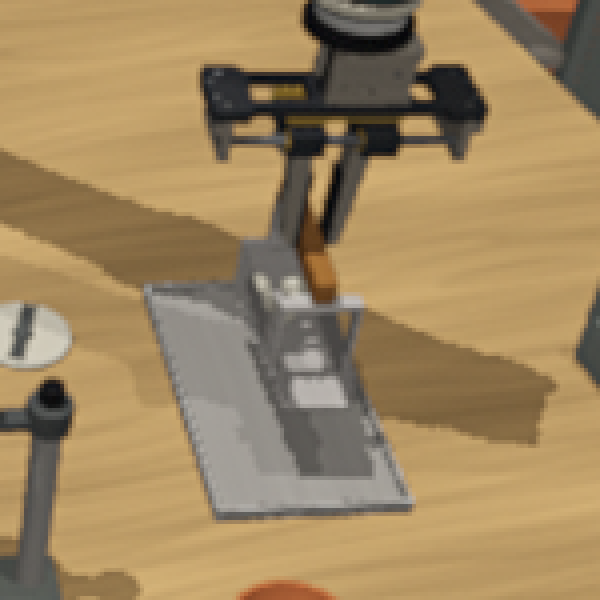

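```bash
python3 -m jog '[[0,-1,0,0,1],[0,-1.6,0,0,1],[0,-1.8,0,0,1],[0,-1.8,0,0,1],[0,-1.8,0,0,1],[0,-1.8,0,-3.4,1],[0,-1.8,0,-3.4,1],[0,-1.8,0,-3.4,1],[0,-1.6,0,-3.4,1],[0,-1,0,0,1],[0,0,0,0,1]]'
python3 - <<'E'
from h import *
s=get_state();print(s['ee_pos'],s['opening']*9.19,s['force'],s['moment'],R.from_quat(s['eef_rot']).as_matrix()[:,0])
E
```

```text
time_s: 12.65
ee_pos: [0.4939, 0.3139, 0.2907]
eef_rot: [0.002, 0.708, -0.706, -0.0]
force: [0.7, 0.9, -4.0]
opening: 0.19
[0.49386958 0.31394692 0.29068364] 1.7462258164299742 [ 0.74539307  0.92481177 -4.02675912] [ 0.03123858 -0.17958569  0.00465157] [-0.99999062  0.00331063 -0.00279241]
```

```bash
python3 -m jog '[[0.23,0,1,0,1],[0.23,0,2,0,1],[0.23,0,2,0,1],[0.23,0,2,0,1],[0.23,0,2,0,1],[0.23,0,2,0,1],[0.23,0,2,0,1],[0.23,0,2,0,1],[0.23,0,2,0,1],[0.23,0,2,0,1],[0.23,0,2,0,1],[0.23,0,2,0,1],[0.23,0,2,0,1],[0.23,0,2,0,1],[0.23,0,2,0,1],[0.23,0,2,0,1],[0.23,0,2,0,1],[0.23,0,1.4,0,1],[0.23,0,1,0,1],[0,0,0,0,1]]'
python3 - <<'E'
from h import *
s=get_state();print(s['ee_pos'],s['opening']*9.19,s['force'],s['moment'],R.from_quat(s['eef_rot']).as_matrix()[:,0])
for n in("top","scene"):
    im=snapshot(n)[:,:,::-1];cv2.imwrite(f"pics/{n}9.png",im)
    c=im[140:290,200:380] if n=="top" else im[90:270,180:360]
    cv2.imwrite(f"pics/{n}9c.png",cv2.resize(c,None,fx=3.3,fy=3.3,interpolation=3))
E
```

```text
time_s: 14.32
ee_pos: [0.4473, -0.0432, 0.2875]
eef_rot: [-0.001, -0.707, 0.707, 0.003]
force: [0.0, -0.3, -3.2]
opening: 0.192
[ 0.44733503 -0.04317169  0.28747643] 1.7667325405905412 [ 0.04329541 -0.31735831 -3.16636158] [-0.02287904 -0.03818623  0.00177185] [-0.99997674  0.00633987  0.00251399]
```

View pics/top9c.png

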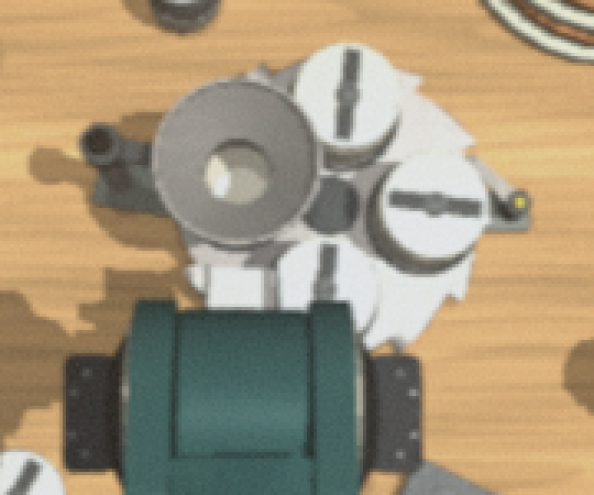

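View pics/scene9c.png

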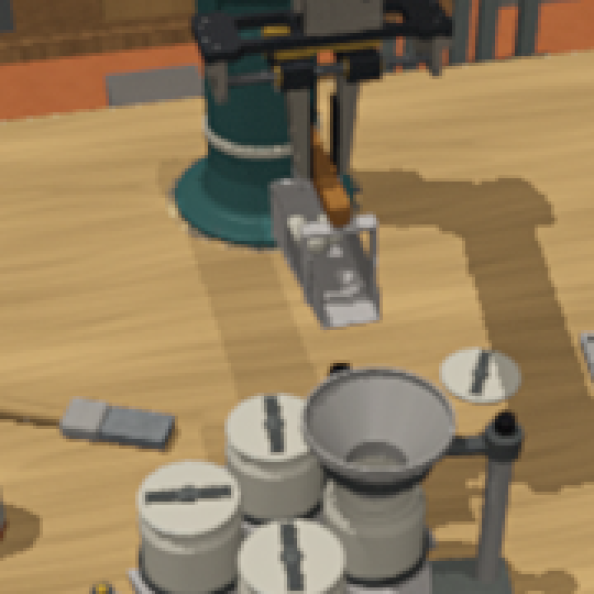

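Run:
```python
from h import *
np.set_printoptions(precision=4,suppress=True)
h=lambda x:(x+.5)/3.3-.5
a=(200+h(237),140+h(265));b=(180+h(352),90+h(317))
print(pt("top",*a,.2345),pt("scene",*b,.2345),tri(b,a))
F=(200+h(237),140+h(163));G=(180+h(379),90+h(428))
print(pt("top",*F,.204),pt("scene",*G,.204),tri(G,F))
```

```text
[ 0.546  -0.0405  0.2345] [ 0.5393 -0.0377  0.2345] [ 0.5456 -0.04    0.2398]
[ 0.6211 -0.0407  0.204 ] [ 0.6386 -0.0425  0.204 ] [ 0.6238 -0.0393  0.19  ]
```

```bash
python3 -m jog '[[0,0.6,0,0,1],[0,0.8,0,0,1],[0,0.8,0,0,1],[-0.4,0,0,0,1],[-0.8,0,0,0,1],[-0.8,0,0,0,1],[-0.4,0,0,0,1],[0,0,0,0,1]]'
python3 - <<'E'
from h import *
s=get_state();print(s['ee_pos'],s['opening']*9.19,s['force'],s['moment'])
for n in("top","scene"):
    im=snapshot(n)[:,:,::-1];cv2.imwrite(f"pics/{n}10.png",im)
    c=im[150:230,230:330] if n=="top" else im[110:250,220:360]
    cv2.imwrite(f"pics/{n}10c.png",cv2.resize(c,None,fx=6 if n=='top' else 4,fy=6 if n=='top' else 4,interpolation=3))
E
```

```text
time_s: 15.08
ee_pos: [0.4744, -0.0405, 0.2667]
eef_rot: [0.001, 0.707, -0.707, -0.0]
force: [-0.5, -0.5, -3.6]
opening: 0.193
[ 0.47443495 -0.0405152   0.26668489] 1.7706199191664573 [-0.53970441 -0.4518831  -3.60337801] [ 0.07086602  0.09541483 -0.00805665]
```

View pics/top10c.png

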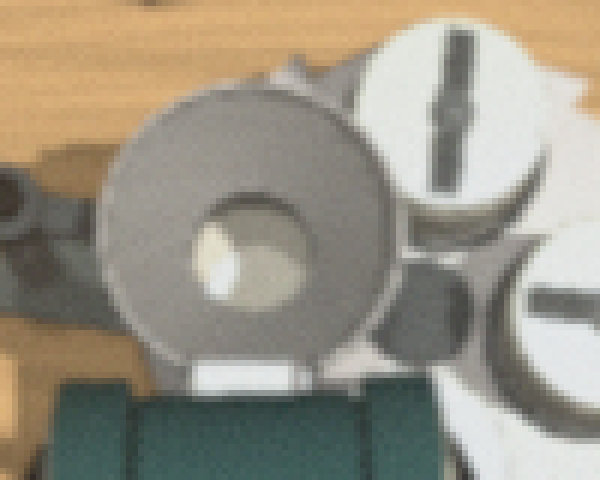

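View pics/scene10c.png

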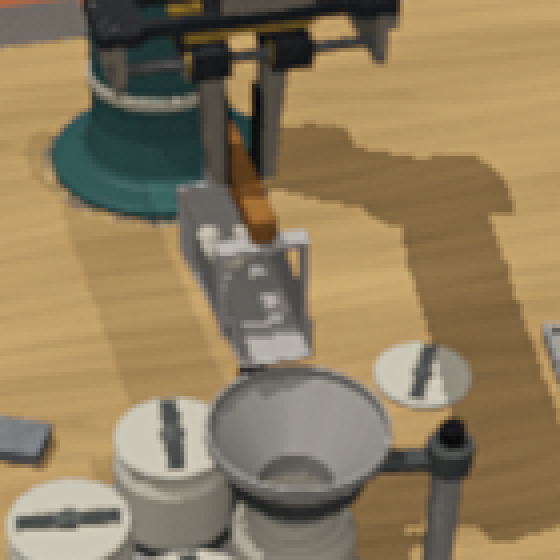

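```bash
python3 -m jog '[[-0.4,0,0,0,1],[0,0.3,0,0,1],[0,0,0,0,1]]'; python3 -m jog '[[0,0.3,0,0,1],[0,0,0,0,1]]';python3 -m jog '[[0,0.3,0,0,1],[0,0,0,0,1]]'
```

```text
time_s: 15.43
ee_pos: [0.4767, -0.0407, 0.2631]
eef_rot: [-0.0, -0.707, 0.707, 0.001]
force: [-0.5, -0.8, -4.0]
opening: 0.192
time_s: 15.6
ee_pos: [0.4766, -0.0407, 0.2601]
eef_rot: [-0.0, -0.707, 0.707, 0.001]
force: [-0.2, -0.7, -3.0]
opening: 0.194
time_s: 15.77
ee_pos: [0.4761, -0.0407, 0.2575]
eef_rot: [-0.0, -0.707, 0.707, 0.001]
force: [-3.9, -0.0, 0.7]
opening: 0.192
```

```bash
python3 -m jog '[[0,-0.5,0,0,1],[-0.5,0,0,0,1],[0,0,0,0,1]]'; python3 -m jog '[[-0.3,0,0,0,1],[0,0,0,0,1]]';python3 -m jog '[[-0.3,0,0,0,1],[0,0,0,0,1]]'; python3 -m jog '[[-0.3,0,0,0,1],[0,0,0,0,1]]'
```

```text
time_s: 16.02
ee_pos: [0.4834, -0.0407, 0.263]
eef_rot: [0.001, 0.707, -0.707, 0.0]
force: [0.1, -0.4, -3.3]
opening: 0.193
time_s: 16.18
ee_pos: [0.4855, -0.0407, 0.2624]
eef_rot: [0.001, 0.707, -0.707, -0.0]
force: [-0.6, 0.3, -3.3]
opening: 0.194
time_s: 16.35
ee_pos: [0.4876, -0.0407, 0.2622]
eef_rot: [-0.0, 0.707, -0.707, -0.001]
force: [-1.6, 0.3, -4.4]
opening: 0.19
time_s: 16.52
ee_pos: [0.4898, -0.0406, 0.2625]
eef_rot: [-0.001, 0.707, -0.707, -0.002]
force: [-4.5, 0.4, 0.9]
opening: 0.192
```

```bash
python3 -m jog '[[-0.37,-0.3,0,0,1],[-0.38,-0.3,0,0,1],[-0.4,-0.27,0,0,1],[-0.4,-0.26,0,0,1],[0,0,0,0,1]]' 15
python3 - <<'E'
from h import *
s=get_state();print(s['ee_pos'],s['opening']*9.19,s['force'],s['moment'])
for n in("top","scene"):
    im=snapshot(n)[:,:,::-1];cv2.imwrite(f"pics/{n}11.png",im)
    c=im[150:230,230:330] if n=="top" else im[110:250,220:360]
    cv2.imwrite(f"pics/{n}11c.png",cv2.resize(c,None,fx=6 if n=='top' else 4,fy=6 if n=='top' else 4,interpolation=3))
E
```

```text
time_s: 16.93
ee_pos: [0.5076, -0.0405, 0.2745]
eef_rot: [0.001, 0.707, -0.707, -0.0]
force: [-3.6, 1.0, -0.6]
opening: 0.19
[ 0.50755472 -0.04051173  0.27453661] 1.7425844063706464 [-3.57533324  0.97644435 -0.64879426] [ 0.16684948  0.76902348 -0.02472811]
```

View pics/scene11c.png

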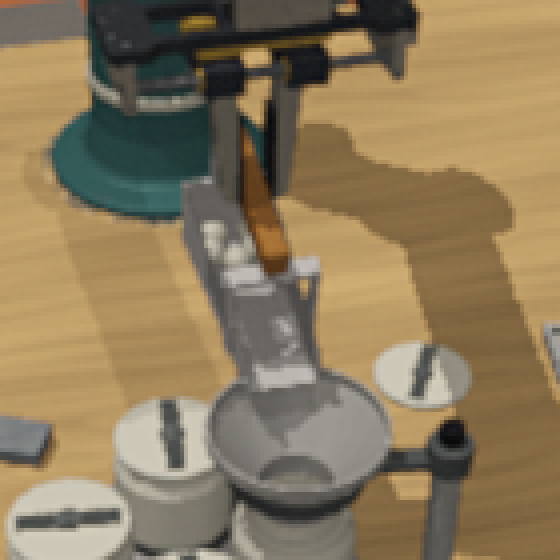

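```bash
python3 -m jog '[[-0.42,-0.24,0,0,1],[-0.42,-0.23,0,0,1],[-0.44,-0.2,0,0,1],[-0.45,-0.18,0,0,1],[0,0,0,0,1],[0,0,0,0,1]]' 15
python3 - <<'E'
from h import *
s=get_state();print(s['ee_pos'],s['opening']*9.19,s['force'],s['moment'])
for n in("scene",):
    im=snapshot(n)[:,:,::-1];cv2.imwrite(f"pics/{n}12.png",im)
    c=im[150:230,230:330] if n=="top" else im[110:250,220:360]
    cv2.imwrite(f"pics/{n}12c.png",cv2.resize(c,None,fx=6 if n=='top' else 4,fy=6 if n=='top' else 4,interpolation=3))
E
```

```text
time_s: 17.53
ee_pos: [0.5244, -0.0406, 0.2828]
eef_rot: [0.001, 0.707, -0.707, -0.0]
force: [-4.2, 0.6, 1.1]
opening: 0.196
[ 0.52439179 -0.0406292   0.28284142] 1.7971865548421881 [-4.15443733  0.62062206  1.12621514] [0.30161986 0.69922745 0.01673619]
```

View pics/scene12c.png

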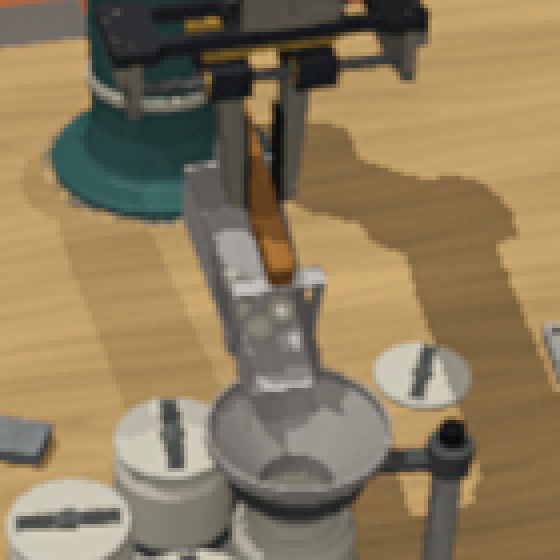

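```bash
python3 -m jog '[[-0.45,-0.16,0,0,1],[-0.46,-0.15,0,0,1],[-0.46,-0.12,0,0,1],[-0.46,-0.1,0,0,1],[0,0,0,0,1],[0,0,0,0,1],[0,0,0,0,1],[0,0,0,0,1]]' 15
python3 - <<'E'
from h import *
s=get_state();print(s['ee_pos'],s['opening']*9.19,s['force'],s['moment'])
for n in("scene","top"):
    im=snapshot(n)[:,:,::-1];cv2.imwrite(f"pics/{n}13.png",im)
    c=im[150:230,230:330] if n=="top" else im[110:250,220:360]
    cv2.imwrite(f"pics/{n}13c.png",cv2.resize(c,None,fx=6 if n=='top' else 4,fy=6 if n=='top' else 4,interpolation=3))
E
```

```text
time_s: 18.25
ee_pos: [0.5429, -0.0406, 0.2883]
eef_rot: [0.001, 0.707, -0.707, 0.0]
force: [-3.1, 1.4, 5.4]
opening: 0.19
[ 0.54292952 -0.04060542  0.28831976] 1.7472053178262203 [-3.12502732  1.43791283  5.35102945] [0.34547369 0.79958359 0.01083923]
```

View pics/scene13c.png

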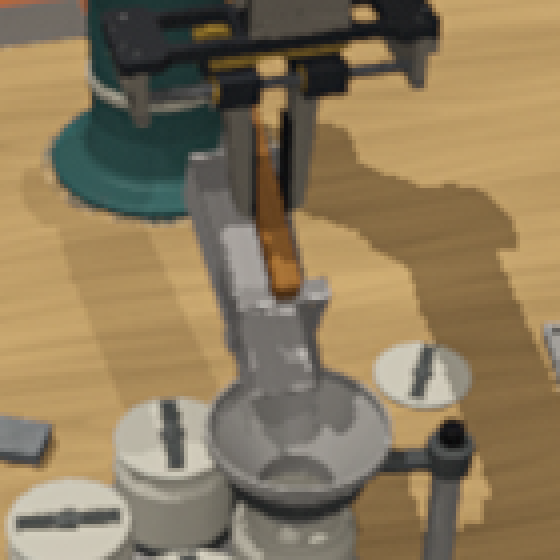

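View pics/top13c.png

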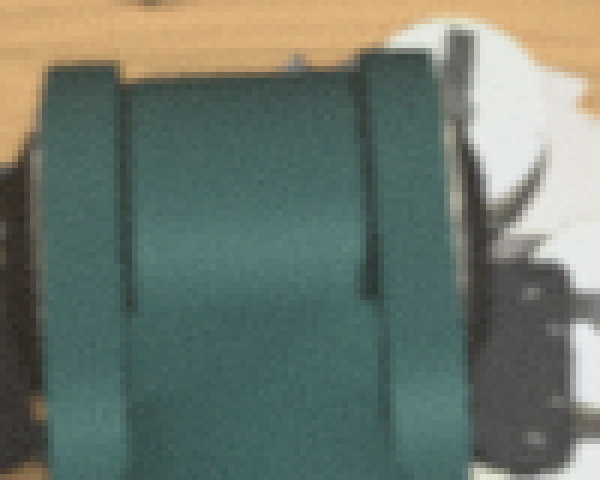

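```bash
python3 -m jog '[[-0.46,-0.12,0,0,1],[-0.46,-0.08,0,0,1],[-0.4,-0.05,0,0,1],[0,0,0,0,1],[0,0,0,0,1],[0,0,0,0,1],[0,0,0,0,1],[0,-1,0,0,1],[0,-2,0,0,1],[0,-2,0,0,1],[1,-1,0,0,1],[2,0,0,0,1],[3,0,0,0,1],[3,0,0,0,1],[3,0,0,0,1],[2,0,0,0,1],[0,0,0,0,1]]' 15
python3 - <<'E'
from h import *
s=get_state();print(s['ee_pos'],s['opening']*9.19,s['force'],s['moment'])
for n in("scene","top"):
    im=snapshot(n)[:,:,::-1];cv2.imwrite(f"pics/{n}14.png",im)
    c=im[150:230,230:330] if n=="top" else im[80:250,200:360]
    cv2.imwrite(f"pics/{n}14c.png",cv2.resize(c,None,fx=6 if n=='top' else 3.5,fy=6 if n=='top' else 3.5,interpolation=3))
E
```

```text
time_s: 19.77
ee_pos: [0.4116, -0.0412, 0.3502]
eef_rot: [-0.001, -0.706, 0.708, 0.001]
force: [1.0, -1.2, -3.9]
opening: 0.191
[ 0.4116371  -0.04115973  0.3501991 ] 1.7551133424238585 [ 1.03727113 -1.17115099 -3.90566811] [ 0.0218317  -0.2146657   0.02510283]
```

View pics/scene14c.png

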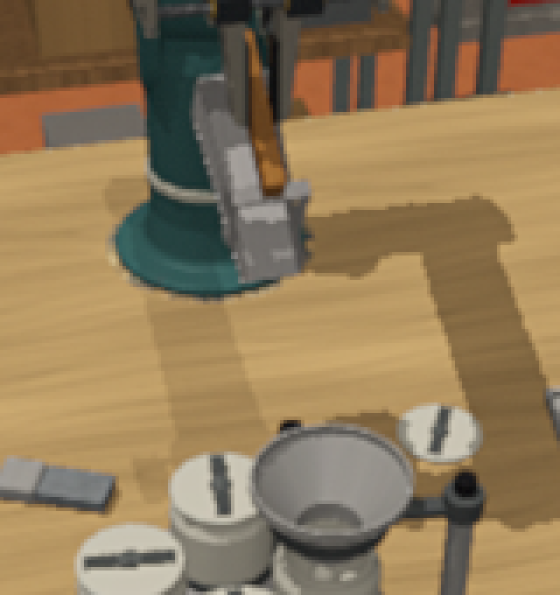

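View pics/top14c.png

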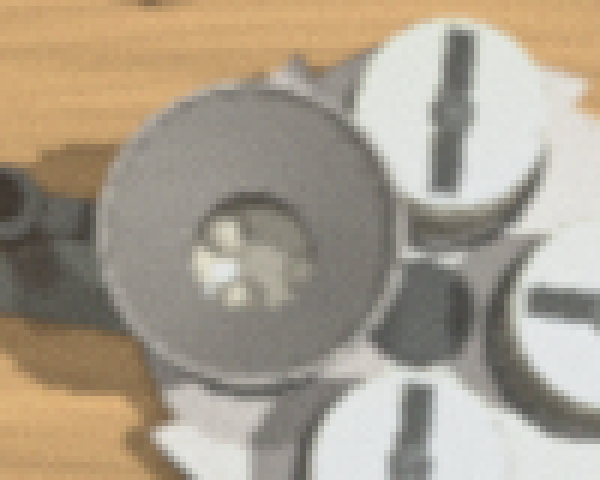

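```bash
python3 -m jog '[[-0.4,0,-1.5,0,1],[-0.7,0,-3,0,1],[-0.7,0,-3,0,1],[-0.7,0,-3,0,1],[-0.7,0,-3,0,1],[-0.7,0,-3,0,1],[-0.7,0,-3,0,1],[-0.7,0,-3,0,1],[-0.7,0,-3,0,1],[-0.7,0,-3,0,1],[-0.7,0,-3,0,1],[-0.7,0,-3,3.4,1],[-0.6,0,0,3.4,1],[0,0,0,3.4,1],[0,0,0,3.4,1],[0,-0.0,0,0,1]]' 15
python3 - <<'E'
from h import *
s=get_state();print(s['ee_pos'],s['force'],R.from_quat(s['eef_rot']).as_matrix().round(3))
E
```

```text
time_s: 21.2
ee_pos: [0.5036, 0.3044, 0.3489]
eef_rot: [-0.084, -0.702, 0.702, 0.085]
force: [-0.8, 0.0, -2.5]
opening: 0.194
[0.50363725 0.30441096 0.34886353] [-0.77697208  0.00856946 -2.49252457] [[-0.971 -0.001 -0.238]
 [ 0.238  0.    -0.971]
 [ 0.001 -1.     0.   ]]
```

```bash
python3 -m jog '[[0.6,1,-0.35,0,1],[0.6,2.5,-0.32,0,1],[0,3,0,0,1],[0,3,0,0,1],[0,3,0,0,1],[0,3,0,0,1],[0,2.5,0,0,1],[0,2,0,0,1],[0,1.5,0,0,1],[0,1,0,0,1],[0,0,0,0,1]]' 15
python3 - <<'E'
from h import *
s=get_state();print(s['ee_pos'],s['opening']*9.19,s['force'],s['moment'])
for n in("scene","top"):
    im=snapshot(n)[:,:,::-1];cv2.imwrite(f"pics/{n}15.png",im)
    c=im[180:330,80:230] if n=="top" else im[120:270,320:470]
    cv2.imwrite(f"pics/{n}15c.png",cv2.resize(c,None,fx=4,fy=4,interpolation=3))
E
```

```text
time_s: 22.12
ee_pos: [0.4911, 0.3125, 0.1224]
eef_rot: [-0.083, -0.701, 0.703, 0.085]
force: [-0.3, -0.3, -1.8]
opening: 0.196
[0.49109992 0.3124859  0.12237053] 1.8009829145742768 [-0.27392375 -0.33952509 -1.84973697] [ 0.06673125  0.01550761 -0.01667237]
```

View pics/scene15c.png

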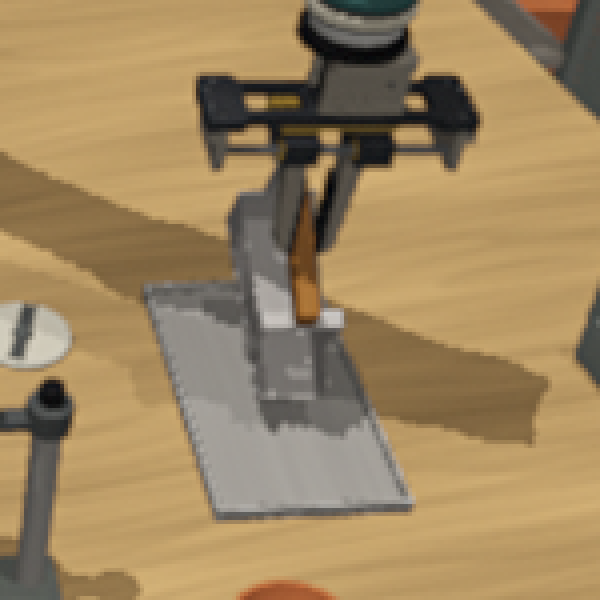

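Scoop is empty, still pitched down, just above the tray. I'll loosen the grip to let it swing level.

```bash
python3 -m jog '[[0,0,0,0,1],[0,0,0,0,1],[0,0,0,0,1],[0,0,0,0,1]]' 8;python3 -m jog '[[0,0,0,0,1],[0,0,0,0,1],[0,0,0,0,1],[0,0,0,0,1]]' 6;  python3 - <<'E'
from h import *
s=get_state();print(s['ee_pos'],s['opening']*9.19,s['force'],s['moment'])
for n in("scene",):
    im=snapshot(n)[:,:,::-1];cv2.imwrite(f"pics/{n}16.png",im)
    c=im[180:330,80:230] if n=="top" else im[120:270,320:470]
    cv2.imwrite(f"pics/{n}16c.png",cv2.resize(c,None,fx=4,fy=4,interpolation=3))
E
```

```text
time_s: 22.55
ee_pos: [0.4931, 0.3135, 0.1259]
eef_rot: [0.085, 0.702, -0.702, -0.084]
force: [-0.4, 0.3, -1.6]
opening: 0.195
time_s: 22.88
ee_pos: [0.4927, 0.3133, 0.1252]
eef_rot: [0.084, 0.702, -0.702, -0.084]
force: [-0.1, 0.7, -2.9]
opening: 0.195
[0.49270273 0.31329237 0.12519065] 1.7960107583458258 [-0.0708032   0.69793707 -2.88117681] [ 0.08816938 -0.04406588 -0.00883347]
```

View pics/scene16c.png

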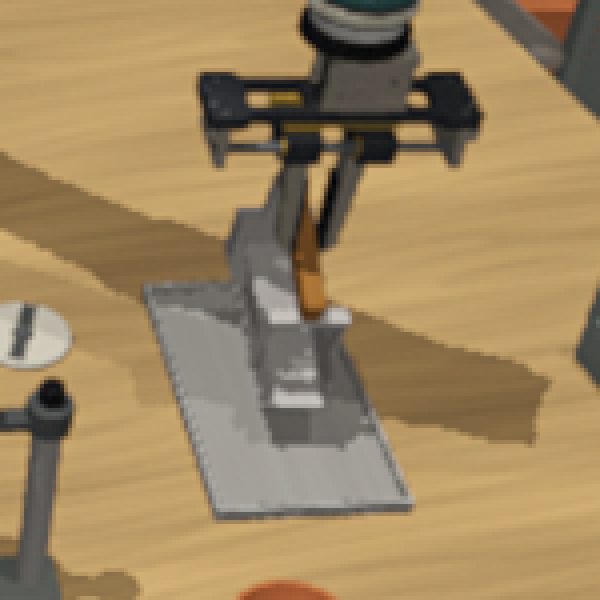

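```bash
python3 -m jog '[[0,0,0,0,1],[0,0,0,0,1],[0,0,0,0,1],[0,0,0,0,1],[0,0,0,0,1],[0,0,0,0,1]]' 4.5;  python3 - <<'E'
from h import *
s=get_state();print(s['ee_pos'],s['opening']*9.19,s['force'],s['moment'])
for n in("scene",):
    im=snapshot(n)[:,:,::-1];cv2.imwrite(f"pics/{n}17.png",im)
    c=im[180:330,80:230] if n=="top" else im[120:270,320:470]
    cv2.imwrite(f"pics/{n}17c.png",cv2.resize(c,None,fx=4,fy=4,interpolation=3))
E
```

```text
time_s: 23.43
ee_pos: [0.4927, 0.3133, 0.1251]
eef_rot: [-0.084, -0.702, 0.702, 0.084]
force: [-0.4, 0.1, -2.7]
opening: 0.196
[0.49268581 0.31325499 0.12513862] 1.799894981680091 [-0.37092478  0.10933448 -2.67654911] [ 0.04629292 -0.01462938 -0.0238483 ]
```

View pics/scene17c.png

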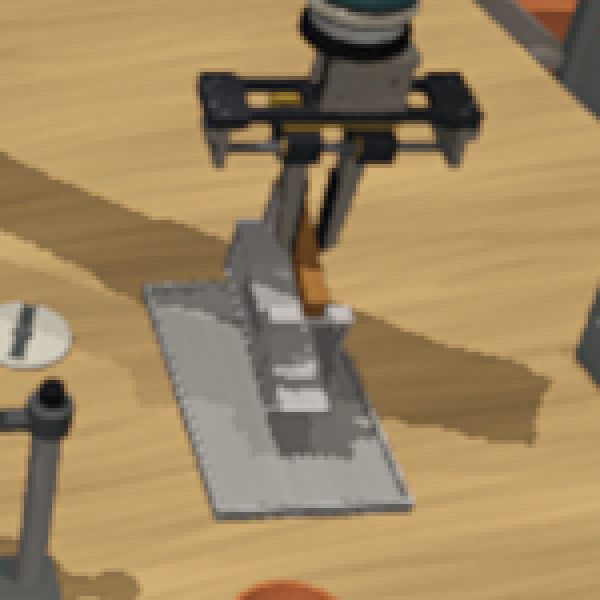

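```bash
python3 -m jog '[[0,0.6,0,0,1],[0,0.8,0,0,1],[0,0.8,0,0,1],[0,0.7,0,0,1],[0,0.5,0,0,1],[0,0.4,0,0,1],[0,0.3,0,0,1],[0,0.3,0,0,1],[0,0.2,0,0,1],[0,0,0,0,1],[0,0,0,0,1]]' 5;  python3 - <<'E'
from h import *
s=get_state();print(s['ee_pos'],s['opening']*9.19,s['force'],s['moment'])
for n in("scene",):
    im=snapshot(n)[:,:,::-1];cv2.imwrite(f"pics/{n}18.png",im)
    c=im[180:330,80:230] if n=="top" else im[120:270,320:470]
    cv2.imwrite(f"pics/{n}18c.png",cv2.resize(c,None,fx=4,fy=4,interpolation=3))
E
```

```text
time_s: 24.4
ee_pos: [0.4917, 0.314, 0.0794]
eef_rot: [-0.084, -0.702, 0.702, 0.084]
force: [-4.1, 0.8, 4.5]
opening: 0.196
[0.4917278  0.31397315 0.07939967] 1.803128535793772 [-4.1103265   0.77251963  4.53220386] [ 0.01110731  1.04667912 -0.00803612]
```

View pics/scene18c.png

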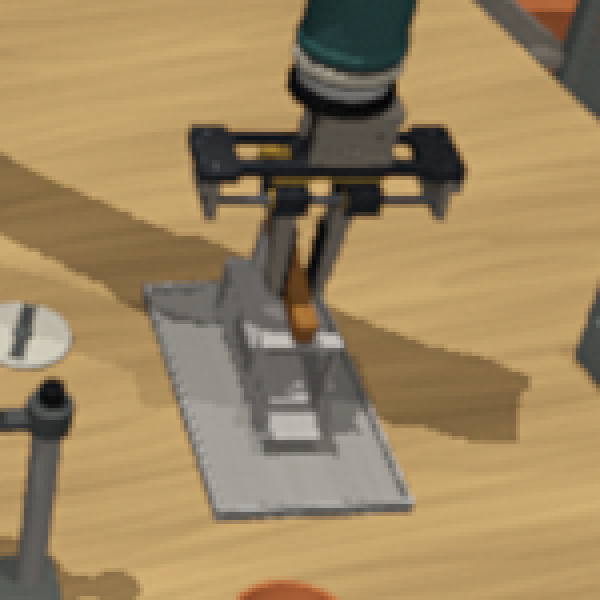

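```bash
python3 -m jog '[[0,0.2,0,0,1],[0,0,0,0,1],[0,0,0,0,2.6],[0,0,0,0,3.5],[0,0,0,0,5],[0,0,0,0,7],[0,0,0,0,8],[0,0,0,0,8],[0,0,0,0,8],[0,0,0,0,8]]' 4;  python3 - <<'E'
from h import *
s=get_state();print(s['ee_pos'],s['opening']*9.19,s['force'],s['moment'])
for n in("scene","top"):
    im=snapshot(n)[:,:,::-1];cv2.imwrite(f"pics/{n}19.png",im)
    c=im[180:330,80:230] if n=="top" else im[120:270,320:470]
    cv2.imwrite(f"pics/{n}19c.png",cv2.resize(c,None,fx=4,fy=4,interpolation=3))
E
```

```text
time_s: 25.28
ee_pos: [0.4927, 0.3133, 0.0771]
eef_rot: [-0.084, -0.702, 0.702, 0.084]
force: [0.0, -0.2, -0.5]
opening: 0.753
[0.49273461 0.3132517  0.07712078] 6.922749132576431 [ 0.04594415 -0.15636078 -0.48476357] [ 0.04994107  0.02441917 -0.02924295]
```

View pics/scene19c.png

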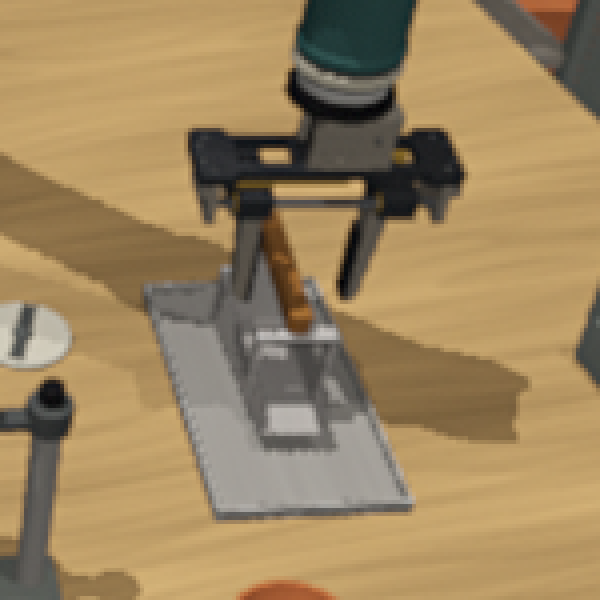

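```bash
python3 -m jog '[[0,0,0,0,9],[0,-2,0,0,9],[0,-3,0,0,9],[0,-3.5,0,0,9],[0,-3.5,0,0,9],[0,-3.5,0,0,9],[3,-2,0,0,9],[4,0,2,0,9],[4,0,3,0,9],[0,0,3,0,9],[0,0,3,0,9],[0,0,3,0,9],[0,0,3,0,9],[0,0,0,0,9]]';  python3 - <<'E'
from h import *
s=get_state();print(s['ee_pos'],s['opening']*9.19,s['force'],s['moment'])
for n in("scene","top"):
    im=snapshot(n)[:,:,::-1];cv2.imwrite(f"pics/{n}20.png",im)
    c=im[180:330,80:230] if n=="top" else im[120:270,320:470]
    cv2.imwrite(f"pics/{n}20c.png",cv2.resize(c,None,fx=4,fy=4,interpolation=3))
im=cv2.imread("pics/top20.png");cv2.imwrite("pics/top20f.png",cv2.resize(im[150:230,230:330],None,fx=6,fy=6,interpolation=3))
E
```

```text
time_s: 26.55
ee_pos: [0.3552, 0.1731, 0.252]
eef_rot: [-0.087, -0.701, 0.703, 0.086]
force: [-0.0, -0.9, -0.3]
opening: 0.977
[0.3551574  0.1730764  0.25198879] 8.977381580442373 [-0.00669411 -0.86595487 -0.27656209] [ 0.04058207 -0.02984045 -0.00058847]
```

View pics/scene20c.png

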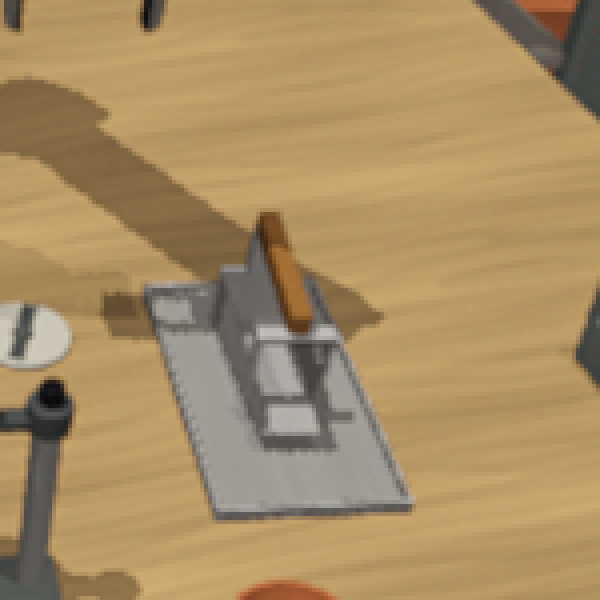

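View pics/top20c.png

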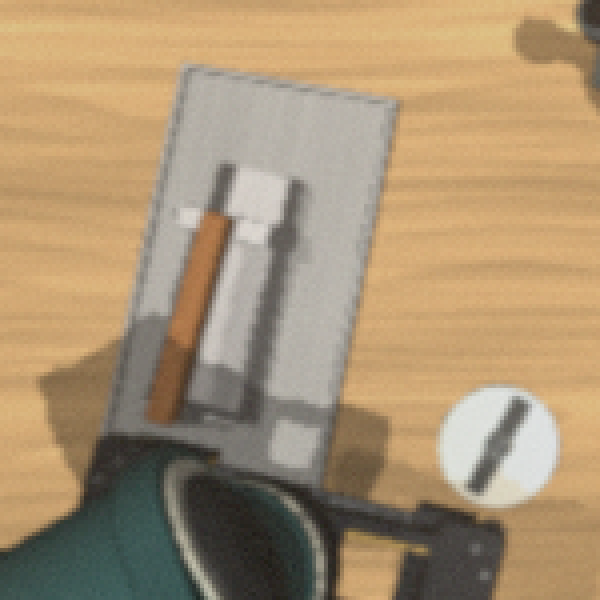

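View pics/scene20.png

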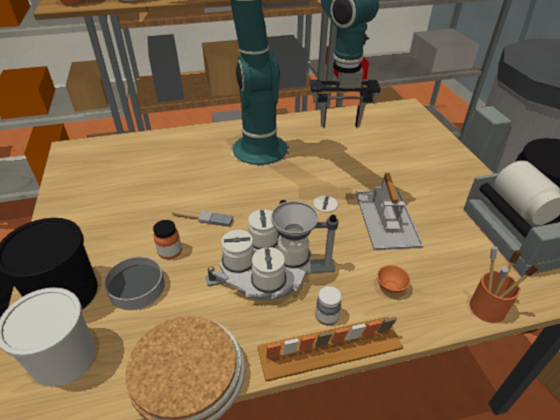

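View pics/top20f.png

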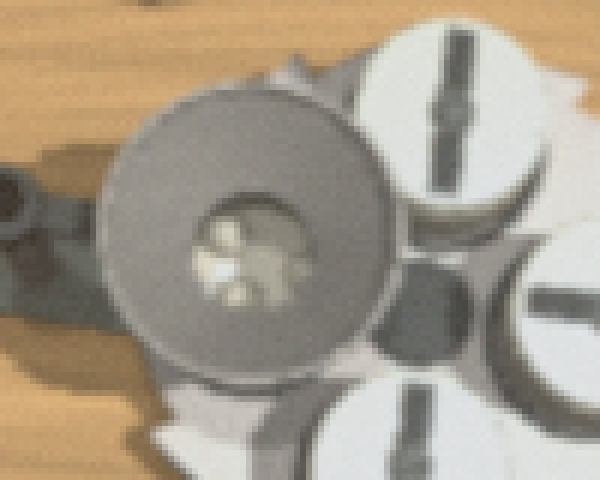

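Run:
```python
from h import *
im=cv2.imread("pics/top20.png");hsv=cv2.cvtColor(im,cv2.COLOR_BGR2HSV)
m=((hsv[...,1]>110)&(hsv[...,0]<16)).astype(np.uint8);m[:225]=0;m[288:]=0;m[:,:112]=0;m[:,142:]=0
n,l,st,c=cv2.connectedComponentsWithStats(m);k=1+st[1:,4].argmax();ys,xs=np.nonzero(l==k)
r=cv2.minAreaRect(np.c_[xs,ys].astype(np.float32));b=cv2.boxPoints(r);print(r)
P=np.array([pt("top",*q,.115) for q in b]);print(P,P.mean(0),"tray",np.mean([[.3745,.4049],[.3481,.2594],[.6113,.212],[.636,.358]],0))
s=[];o=P[P[:,0].argsort()];B=o[:2].mean(0);F=o[2:].mean(0);print(B,F,np.linalg.norm(B-F))
h=lambda x:(x+.5)/4-.5
print("pred",proj("scene",B),proj("scene",F),"obs",320+h(270),120+h(213),320+h(300),120+h(327))
```

```text
((126.56517028808594, 258.8797302246094), (7.382383823394775, 53.85038375854492), 15.461216926574707)
[[0.40232064 0.34112844 0.115     ]
 [0.52936297 0.31064    0.115     ]
 [0.52439382 0.29288619 0.115     ]
 [0.3974632  0.32362088 0.115     ]] [0.46338516 0.31706888 0.115     ] tray [0.492475 0.308575]
[0.39989192 0.33237466 0.115     ] [0.5268784  0.30176309 0.115     ] 0.13062401346498545
pred [385.75703642 171.60984116] [394.3621385  197.64505811] obs 387.125 172.875 394.625 201.375
```

Run:
```python
from h import *
a=snapshot("top")[:,:,::-1].astype(float)
for i in range(5): a+=snapshot("top")[:,:,::-1]
a/=6
c=a[178:206,258:286];c=np.clip((c-110)*1.75,0,255).astype(np.uint8)
d=cv2.imread("pics/top5.png")[178:206,258:286].astype(float);d=np.clip((d-110)*1.75,0,255).astype(np.uint8)
s=a[215:292,105:165];s=np.clip(s*1.3,0,255).astype(np.uint8)
e=np.zeros((560,800,3),np.uint8);e[:392,:392]=cv2.resize(c,(392,392),interpolation=3);e[:392,400:792]=cv2.resize(d,(392,392),interpolation=3)
cv2.imwrite("pics/cnt.png",e);cv2.imwrite("pics/scp.png",cv2.resize(s,None,fx=7,fy=7,interpolation=3))
```

```text
(no output)
```

View pics/cnt.png

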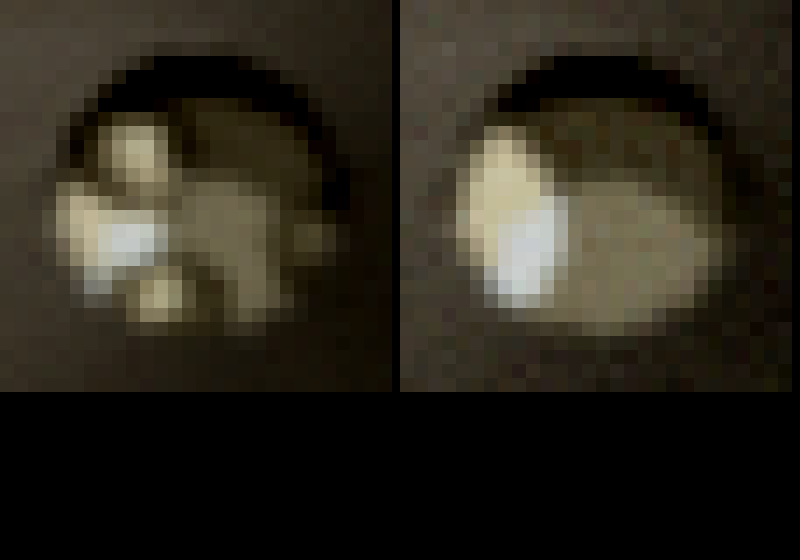

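View pics/scp.png

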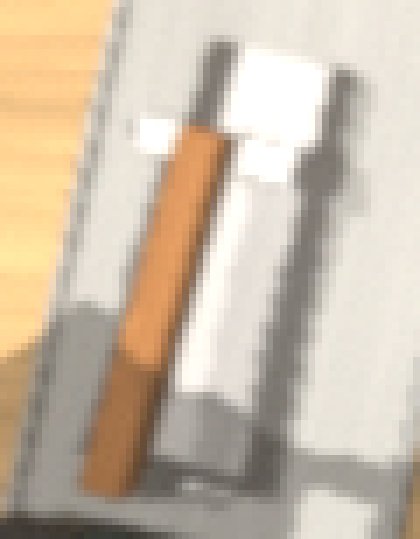

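```bash
python3 -c "
from cell import *
print(get_state()['time_s']);print(close_job())"
```

```text
26.95
the job is handed in; nothing more can be done
None
```

I finished the sequence and handed the job in at 27 s of robot time. My last checks were good except that I could not see all five balls.

**What I did**
- **Table:** I gave the lever two full strokes and let it return to rest after each. The open jar then stood under the funnel.
- **Pouring:** I gripped the scoop by its handle and hooked its foot on the funnel's near rim. Moving the handle forward tipped the scoop and ran the balls into the funnel.
- **Scoop:** I let it swing level in a loose grip, set it down in the tray, released it and moved the arm clear.

**What the last checks showed**
- **Jar position:** it lay about 3 mm from the funnel outlet in the top view and about 4 mm in the scene view. I measured this before pouring; later pictures show no change.
- **Balls:** only three could be made out in the jar through the outlet, which is narrower than the jar. The other two are probably hidden beside it. The scoop, funnel, plate and bench show no stray balls.
- **Scoop:** it is empty, level as far as the pictures show, and about 30 mm from the tray's centre. That is about 27 mm further back than it started, inside the 85 mm limit.
- **Other things on the bench:** all look where they were.

**What disagreed:** the two cameras differed by about 8 to 15 mm in x on raised objects, and the fingertips looked about 20 mm higher than their reported position. I therefore relied on the top view, the given heights and feeling for contact.

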